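Make up a liquid and a solid field-sampling kit

ROBOT

A 6-joint arm with a two-finger parallel gripper is mounted at the origin on a cart in front of the work surface, level with it; the furniture and walls round the work are solid. World frame = base frame: x ahead of the robot, y to its left, z up, the work surface at z = 0. Lengths are in m, angles in rad, forces in N, time in s.
With the tool pointing down it reaches from about 0.325 to 1 m from the base axis. Payload 5.1 kg.
Tool frame: the origin (TCP) lies between the finger pads; the fingertips stand 19 mm ahead of it and the grasp point (between the pads) is the TCP; z points along the fingers, y is the direction in which the jaws open and shut (so a half turn about z gives the same grasp; the last joint's range is limited). The gripper opens to 85 mm and grips with 20 to 120 N. Pads are 22 mm wide; open, the fingers measure 114 mm over their backs; the gripper's body (76 mm by 85 mm) begins 54 mm behind the grasp point. The pads swing forward as they close: fully open they stand 13 mm farther back than shut.
Start: joints at [1.098, 0.124, 1.65, -0, 1.367, -0.083], TCP at [0.247, 0.601, 0.25] pointing down, gripper open.
Joint ranges: [-2.61, 2.61], [-1.02, 2.33], [0.03, 2.71], [-1.35, 4.49], [0.32, 2.68], [-2.91, 2.91]. Speed limits (rad/s): [2.57, 2.57, 3.14, 3.14, 3.14, 3.14].

INTERFACE

Orientations are given as a unit quaternion [w, x, y, z].
In Python, from workcell import read_state, capture, get_calibration, hand_in, outline_of gives the robot as it stands.
- The arm moves only by the tool apply_moves, never from a script. Its argument "targets" is one flat list of numbers, 4 for each row, row after row: the shift along the tool's x, y, z in mm, then the turn about the tool's z in rad. A call has 1 to 10 rows; each row is the pose to reach, as a shift and turn from the pose commanded when the call began, along the tool's axes at that moment; what a row does not reach only later rows make up. A row lasts 1/12 s, in which the tool goes at most 41.7 mm and 7.16 degrees, less where a joint would pass 70% of its speed; a pose out of reach is approached as far as the arm can. A call with a gripper value outside its range is refused whole. "claw" is the opening, from 0 (shut) to 1 (fully open), set as the call begins (left out, the last holds). The fingers move at their own pace and stop on an object; the grip force is fixed at half the most. Time passes only in rows, so rows that repeat a pose let the fingers close. It gives the time, the measured TCP pose, the force and the opening at its end, in the units of the state.
- read_state(): the state, without advancing time (a new reading comes with each control period).
- capture(name): name is "scene" or "top"; returns the picture (400x640x3 uint8, red, green, blue); there is no depth.
- get_calibration(name): a dict with "fx", "fy", "cx", "cy" (pixels), "T" (4x4, takes a point from camera to world coordinates). Camera axes: x right, y down, z forward; pixel columns grow to the right and rows downward; lengths in m; the calibration is good to about 2 mm. A picture is of the moment at which its call begins. get_calibration takes no time and is no camera call.
- hand_in(): hands the job in, once; it reports no verdict.
Trained networks look in the newest picture that a camera, given by its name, has taken for a name from the list of things; names that differ only in an ending like _2 or _b are one class to them, and where a whole thing is asked for, a point or a joint stands for the part that bears it (a point fixed in the world has none). Each returns a list of dicts, best first, with "conf" (0 to 1); they miss things now and then, are a little off and sometimes report something else, mostly with a low value. They report only what shows in the picture. A call takes as long as a camera call. They do not tell look-alikes from the thing itself.
- outline_of(query, camera): "mask" (400x640 bool, what is visible of it) and "pixel" ([column, row] in pixels, amid what is visible of it).
The state is a dict: "t": time; "joint_positions": joint angles; "qd": joint speeds; "effort": joint torques, N m; "ee_pos": TCP position; "eef_rot": TCP orientation; "wrist_force": force on the tool from outside, world axes, zero at the start; "torque": the same for the moment, N m; "finger_gap": finger opening in m.
Only numpy, scipy, OpenCV 4.12 (cv2) and the standard library are available. Lean on these libraries where they do the work, as an engineer would, in place of code of your own. Each camera call takes 0.05 s, during which the arm holds its last target.

TASK

Make up the two field-sampling kits from the stock on the bench. The liquid-sample carrier (the tall block) gets the conical tube and one dropper bottle; the solid-sample carrier (the low tray) gets the lidded sample cup, the other dropper bottle and the tweezers. Seat each vessel upright at the bottom of the socket made for it, lay the tweezers flat in the trough, and leave the beaker and the marker pen where they are.

Things in the scene. Friction and masses are not known exactly. Their poses are not given: they have to be found in the camera images.
- liquid_carrier: liquid-sample carrier: fixed white block (grey liners), the taller, 70 (x) x 130 (y) mm on a grey foot, top at z = 50. Origin: centre of underside, z up. Two round sockets with 4 mm chamfers: for the tube, 34 mm bore, centre x 0, y -34, floor z = 5 (45 deep); for a bottle, 40 mm bore, centre x 0, y +34, floor z = 34 (16 deep). Small lips stand out at both ends.
- solid_carrier: solid-sample carrier: fixed white tray (grey liners), the lower, 114 (x) x 172 (y) mm. Origin: centre of underside, z up. Sockets, top z = 26, floor z = 10, 4 mm chamfers: cup, the wider, 48 mm bore at x 28, y -40; bottle 40 mm bore at x 28, y 40. Tweezers trough along y: centre x -33, y 0, 30 x 148 mm, floor z = 10, rims to z = 22; both long rims have finger gaps from y -40 to 40, open from x -57 to -1.
- tube: 50 ml conical sample tube with a screw cap, 111 mm long, body 28 mm diameter, cap 34 mm over the top 16 mm or so, pointed tip at the bottom, about 30 g. It stands upright, 48 mm deep, in the orange rack at the start (the only tube there); grip the body just under the cap. Origin: the tip, on the tube's axis; z up to the cap.
- bottle_1: dropper bottle, white with a white tapered nozzle cap: round body 35 mm diameter up to z = 60, then a cap 21 mm wide, 88 mm high in all, about 60 g. Stands on the bench at the start; the two dropper bottles are alike and either may go in either kit. Origin: centre of its underside; z up its axis.
- bottle_2: dropper bottle, white with a white tapered nozzle cap: round body 35 mm diameter up to z = 60, then a cap 21 mm wide, 88 mm high in all, about 60 g. Stands on the bench at the start; the two dropper bottles are alike and either may go in either kit. Origin: centre of its underside; z up its axis.
- cup: white sample cup with lid: lid 48 mm diameter, 7 mm thick, on a round body that tapers from 44 mm under the lid to 33 mm at the foot, 43 mm high in all, about 25 g. Origin: centre of its underside; z up.
- tweezers: steel tweezers lying flat, 131 mm long along y, 17 mm wide at most along x, 10 mm high, about 25 g. Origin: middle of the underside; z up. Either end may point either way in the trough.
- tube_stand: fixed orange tube rack, 284 mm along x, 124 mm along y, 56 mm high, two rows of five holes 32 mm wide at 50 mm pitch. Origin: centre of its underside. Top plate at z = 52 to 56; the tube stands in the hole at x = 0, y = +25 mm with its tip at z = 4.
- beaker: small glass beaker, not part of either kit, 55 mm diameter, 69 mm high, standing among the stock. Origin: centre of its underside.
- marker: black marker pen, not part of either kit, lying flat, 139 mm along y, 13 mm wide, 15 mm high. Origin: middle of its underside.
Not all that is in view belongs to the job. What is shaped like the tube but green or red is not meant.

How it is judged:
By the outcome, as a careful person would: the job done as asked, in the order asked, and still so for the second after the job is handed in, with the robot touching nothing.
It also fails if it takes over 120 s, if anything falls off the work surface, if the arm or the gripper's body presses on something with over 40 N, if the wrist force passes 120 N, or if a joint passes its speed limit or range.

## Working session

There is one attempt and no reset: what is moved stays moved. The work goes in short steps, Python scripts to look and compute and a tool call to move; the robot and the scene stay as the last step left them, time stands still between calls to the robot, and variables do not carry over. Pictures are saved under pics/ and viewed, and the job is handed in when it is done.

Besides the shell and the picture viewer there is one more tool, called after "Call:" as name(argument=value, ...) on one line, values as JSON. apply_moves: Moves the arm, as the interface text tells. Its arguments: {"type":"object","properties":{"targets":{"type":"array"},"claw":{"type":"number"}},"required":["targets"]}

```bash
ls; mkdir -p pics; python3 - <<'E'
from workcell import *
import cv2
print(read_state())
for n in("scene","top"):
    im=capture(n); cv2.imwrite(f"pics/{n}0.png",im[:,:,::-1]); print(n,get_calibration(n))
E
```

```text
pics
{'t': 0.0, 'joint_positions': array([ 1.09840562e+00,  1.24507689e-01,  1.65165782e+00,  1.35328804e-05,
        1.36749971e+00, -8.26005735e-02]), 'qd': array([-0.00071024,  0.00117213, -0.00160081,  0.00100107, -0.00110976,
        0.00032917]), 'effort': array([-2.80259410e-04, -4.23621655e+01, -3.65445435e+01, -3.67454061e-05,
        6.90819172e-03, -1.83582011e-05]), 'ee_pos': array([0.24676277, 0.60072871, 0.24906087]), 'eef_rot': array([-2.90259084e-04,  1.93664834e-01,  9.81067204e-01, -9.94821827e-04]), 'wrist_force': array([ 0.41702124, -1.16675406, -0.24289738]), 'torque': array([0.01605679, 0.01536688, 0.00654416]), 'finger_gap': 0.08532260340891808}
scene {'fx': 437.1836957719007, 'fy': 437.1836957719007, 'cx': 319.388988951761, 'cy': 197.80758298185944, 'T': array([[ 0.81607957, -0.43176946,  0.38417349, -0.02714594],
       [-0.57772158, -0.59119473,  0.56278466, -0.84425815],
       [-0.01587189, -0.68122238, -0.73190447,  1.00915798],
       [ 0.        ,  0.        ,  0.        ,  1.        ]])}
top {'fx': 409.5683233616555, 'fy': 409.5683233616555, 'cx': 321.11752953035693, 'cy': 202.29050383467103, 'T': array([[ 8.04714545e-04, -9.91591492e-01,  1.29405043e-01,
         2.68769593e-01],
       [-9.99999672e-01, -7.85921557e-04,  1.96291825e-04,
        -1.03113219e-01],
       [-9.29390900e-05, -1.29405159e-01, -9.91591799e-01,
         1.61325631e+00],
       [ 0.00000000e+00,  0.00000000e+00,  0.00000000e+00,
         1.00000000e+00]])}
```

View pics/scene0.png

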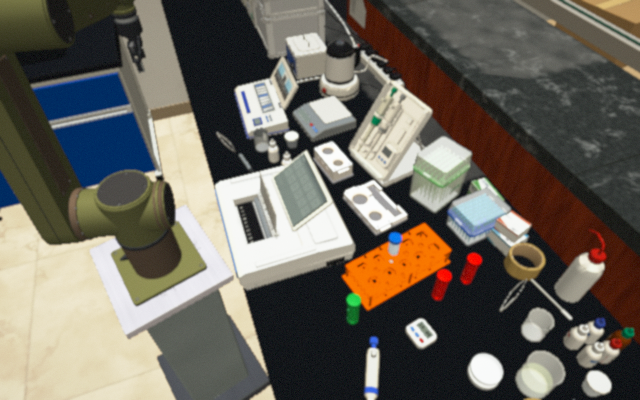

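View pics/top0.png

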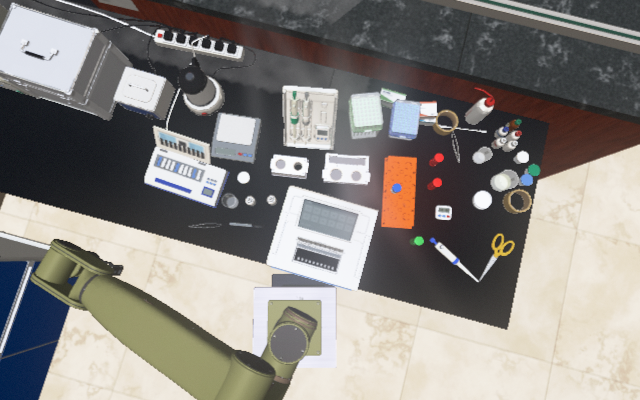

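```bash
cat > h.py <<'E'
import numpy as np,cv2
from workcell import *
C={n:get_calibration(n) for n in("scene","top")}
def ray(n,p):
    c=C[n];d=np.array([(p[0]-c["cx"])/c["fx"],(p[1]-c["cy"])/c["fy"],1.]);T=np.array(c["T"]);return T[:3,3],T[:3,:3]@d
def onz(n,p,z):
    o,d=ray(n,p);return o+d*(z-o[2])/d[2]
def proj(n,P):
    c=C[n];T=np.array(c["T"]);q=T[:3,:3].T@(np.asarray(P,float)-T[:3,3]);return np.array([c["fx"]*q[0]/q[2]+c["cx"],c["fy"]*q[1]/q[2]+c["cy"]])
def tri(p1,p2):
    o1,d1=ray("top",p1);o2,d2=ray("scene",p2);d1/=np.linalg.norm(d1);d2/=np.linalg.norm(d2)
    A=np.c_[d1,-d2];s=np.linalg.lstsq(A,o2-o1,rcond=None)[0];a=o1+s[0]*d1;b=o2+s[1]*d2
    return (a+b)/2,np.linalg.norm(a-b)
def crop(n,x0,y0,x1,y1,k,out,im=None):
    if im is None: im=capture(n)
    cv2.imwrite(out,cv2.resize(im[y0:y1,x0:x1,::-1],None,fx=k,fy=k,interpolation=cv2.INTER_CUBIC))
E
python3 - <<'E'
from h import *
im=capture("top");crop("top",180,140,380,240,4,"pics/t1.png",im);crop("top",360,130,460,250,5,"pics/t2.png",im)
im2=capture("scene");crop("scene",200,110,420,260,3.6,"pics/s1.png",im2)
for q in["liquid_carrier","solid_carrier","tube","bottle_1","cup","tweezers","tube_stand","beaker","marker"]:
    for n in("top","scene"):
        for r in outline_of(q,n)[:4]:
            m=r["mask"];ys,xs=np.nonzero(m);print(q,n,round(r["conf"],2),np.round(r["pixel"],1),m.sum(),"cen",xs.mean().round(1),ys.mean().round(1),"bb",xs.min(),xs.max(),ys.min(),ys.max())
print(read_state()["t"])
E
```

```text
liquid_carrier top 0.69 [289.6 165.7] 766 cen 289.4 166.5 bb 271 308 155 178
liquid_carrier scene 0.62 [331.6 163.2] 1022 cen 332.9 161.9 bb 314 352 142 182
solid_carrier top 0.81 [348.3 173.1] 1298 cen 346.6 169.3 bb 323 370 153 185
solid_carrier scene 0.93 [375.3 205.9] 1876 cen 374.0 206.8 bb 344 406 181 234
tube top 0.7 [434.8 161.5] 114 cen 436.6 159.5 bb 430 443 153 166
tube top 0.66 [418.1 241.1] 95 cen 417.3 240.9 bb 411 423 237 245
tube scene 0.96 [470.  269.1] 387 cen 470.5 267.3 bb 461 481 253 283
tube scene 0.82 [439.6 284.2] 377 cen 441.1 283.0 bb 432 451 269 299
tube scene 0.67 [353.  305.4] 360 cen 352.9 307.6 bb 347 360 293 323
tube scene 0.58 [395.2 242.2] 266 cen 394.0 242.4 bb 388 401 232 254
bottle_1 top 0.63 [270.5 200.2] 67 cen 271.9 200.3 bb 268 276 196 205
bottle_1 top 0.4 [249.1 201.6] 95 cen 250.3 200.9 bb 245 255 196 206
bottle_1 top 0.24 [243.1 177.9] 107 cen 243.8 177.7 bb 238 249 173 183
bottle_1 scene 0.72 [274.1 150.8] 181 cen 273.3 151.8 bb 269 278 140 161
cup top 0.59 [245.1 176.5] 116 cen 243.7 177.7 bb 238 249 172 183
cup scene 0.72 [289.1 137.6] 178 cen 291.4 138.4 bb 285 297 131 147
tweezers scene 0.4 [219.1 134.8] 30 cen 221.1 136.4 bb 218 225 133 139
tube_stand top 0.71 [395.1 186.3] 86 cen 396.0 188.4 bb 391 401 184 193
tube_stand top 0.58 [401.6 192. ] 2089 cen 399.2 192.2 bb 382 416 157 227
tube_stand scene 0.59 [397.6 269.7] 4565 cen 396.4 265.7 bb 343 450 223 309
beaker top 0.73 [227.8 200.4] 183 cen 229.9 200.9 bb 222 238 194 208
marker scene 0.42 [245.9 163.6] 74 cen 246.3 163.2 bb 240 253 154 172
1.1
```

View pics/t1.png

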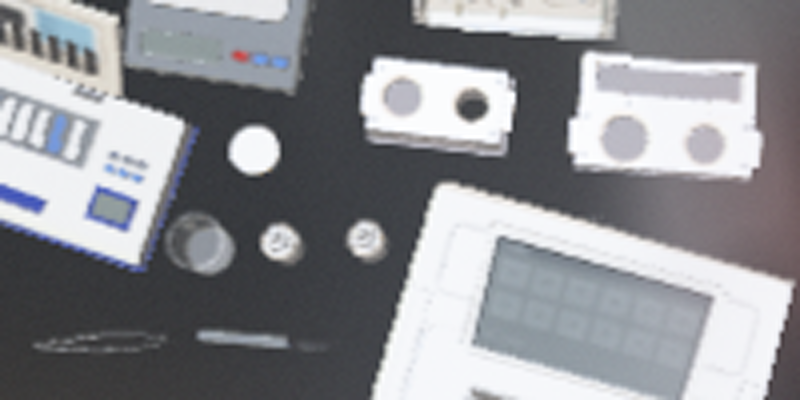

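View pics/t2.png

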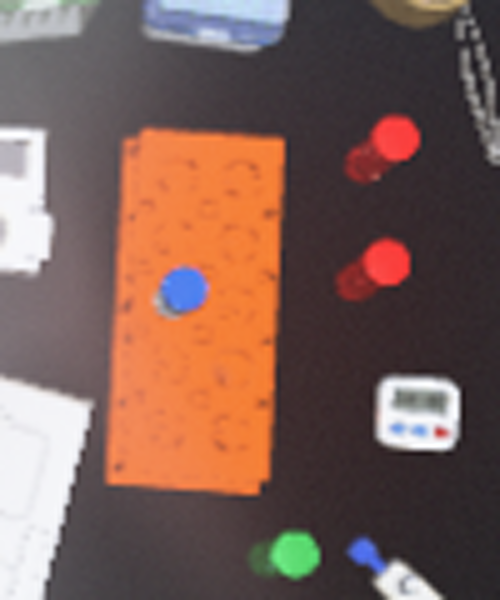

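View pics/s1.png

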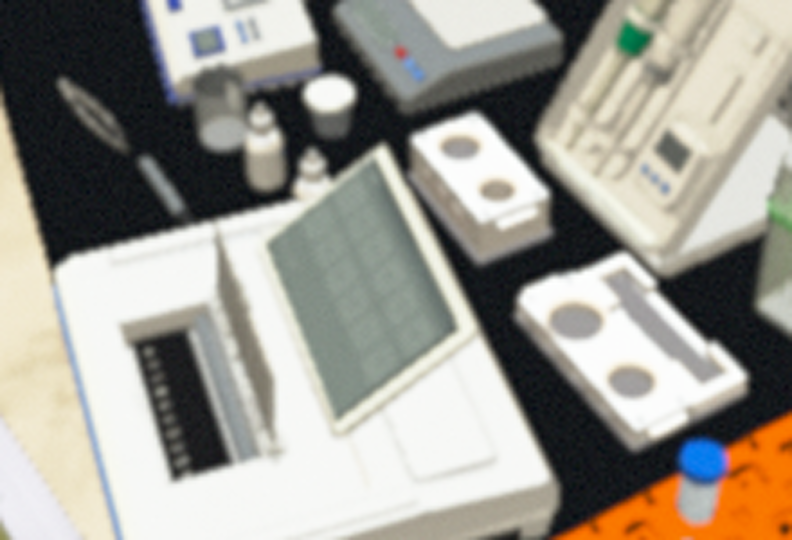

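```bash
python3 - <<'E'
from h import *
for n in("top","scene"):
    ims=[capture(n).astype(np.float32) for _ in range(5)]
    np.save(f"avg_{n}.npy",np.mean(ims,0)); print(n,np.std(ims,0).mean())
f=lambda p,z:np.round(onz("top",p,z)*1000).astype(int)[:2]
print("liq",f((289.5,164),50),"sol",f((346,168),26),"tube",f((396.5,188),115),"b",f((249.7,200),88),f((271.3,199.8),88),"cup",f((243.6,177.5),43),"tw",f((205,225),5),"mk",f((240,225),5))
print("stand",f((399,192),56))
# machine lid corners & machine body
print("lidtop L",tri((305,200),(309,152)),"R",tri((358,216),(330,200)))
print("body corner",tri((290,187),(220,182)),"?",tri((378,211),(352,238)))
T=np.load("avg_top.npy");S=np.load("avg_scene.npy")
crop("top",265,145,385,195,6.6,"pics/t3.png",T);crop("scene",310,135,410,240,5.5,"pics/s3.png",S);crop("scene",210,120,310,190,8,"pics/s4.png",S)
crop("top",180,165,290,235,7,"pics/t4.png",T)
E
```

```text
top 0.8659046
scene 1.6623298
liq [-10700  -3930] sol [-5014  1401] tube [-18587  21013] b [-11485 -15323] [-11531 -10726] cup [-7694 -8076] tw [   17 -1065] mk [  17 -775]
stand [-8231 10349]
lidtop L (array([ 0.47093959, -0.05084071,  0.19243139]), np.float64(0.019447855159090578)) R (array([ 0.41262634, -0.23491962,  0.19148044]), np.float64(0.0144644942454052))
body corner (array([0.37551398, 0.02757021, 0.15381194]), np.float64(0.27755448930633475)) ? (array([ 0.43396516, -0.31407477,  0.10293214]), np.float64(0.0011365297180416097))[ WARN:0@12.399] global loadsave.cpp:1063 imwrite_ Unsupported depth image for selected encoder is fallbacked to CV_8U.
```

```bash
python3 - <<'E'
from h import *
f=lambda p,z:np.round(onz("top",p,z/1000)*1000).astype(int)[:2]
print("liq",f((289.5,164),50),"sol",f((346,168),26),"tube",f((396.5,188),115),"b",f((249.7,200),88),f((271.3,199.8),88),"cup",f((243.6,177.5),43),"tw",f((205,225),5),"mk",f((240,225),5),"beaker",f((229,200),40))
print("stand",f((399,192),56))
E
```

```text
liq [623  21] sol [ 613 -201] tube [ 518 -382] b [476 166] [477  84] cup [571 199] tw [388 354] mk [388 216] beaker [483 254]
stand [ 512 -402]
```

View pics/t3.png

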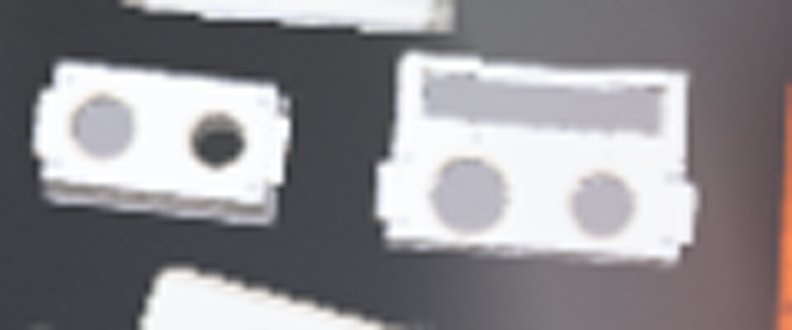

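View pics/s3.png

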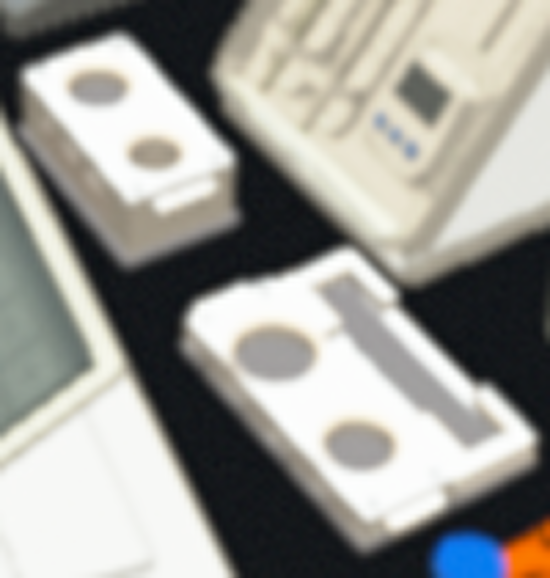

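View pics/s4.png

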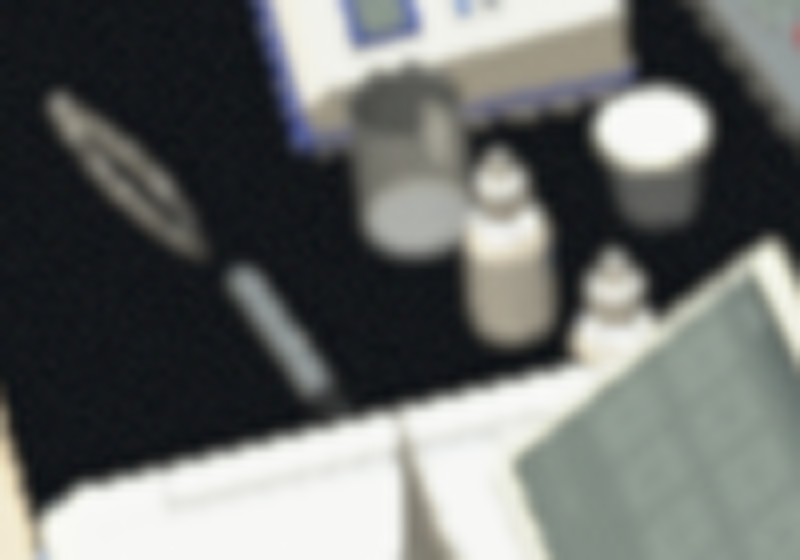

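View pics/t4.png

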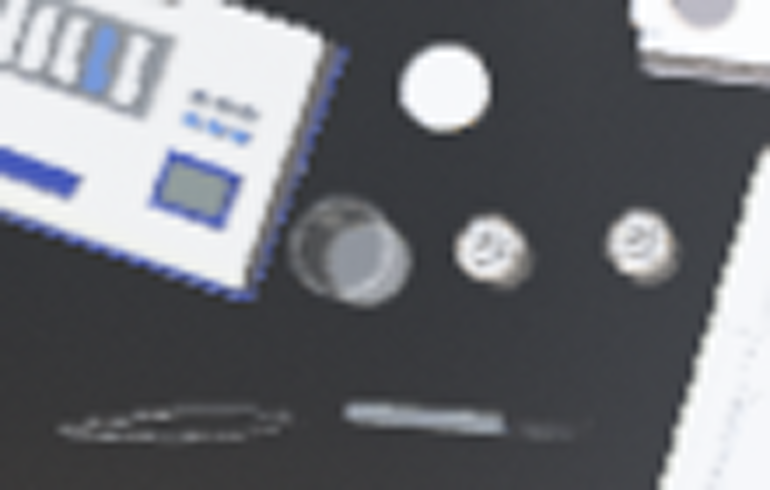

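```bash
cat > fit.py <<'E'
from h import *
from scipy.optimize import minimize,least_squares
T=np.load("avg_top.npy");S=np.load("avg_scene.npy")
A={"top":T,"scene":S}
K=8
def big(n,x0,y0,x1,y1):
    return cv2.resize(A[n][y0:y1,x0:x1].mean(2),None,fx=K,fy=K,interpolation=cv2.INTER_CUBIC)
def hole(n,p,thr,r=9):
    """centroid of darker blob around p"""
    x0,y0=int(p[0])-r,int(p[1])-r
    b=big(n,x0,y0,x0+2*r,y0+2*r); m=(b<thr).astype(np.uint8)
    k,l,s,c=cv2.connectedComponentsWithStats(m)
    i=l[r*K,r*K]
    return (c[i]+.5)/K-.5+[x0,y0],s[i][2:4]/K,s[i][4]/K**2,i
E
python3 - <<'E'
from fit import *
for n,P in {"top":[(280.5,164),(298,166),(336,174.5),(356,176)],"scene":[(328,151),(338,163),(360,199),(375,216)]}.items():
    for p in P:
        x,y=map(round,p);print(n,p,A[n][y,x-10:x+11].mean(1).round().astype(int),hole(n,p,220))
E
```

```text
top (280.5, 164) [201 252 252 252 249 221 169 190 190 189 189 190 190 190 190 223 249 252
 252 252 252] (array([280.05760858, 163.65110889]), array([ 9.875, 10.125]), np.float64(76.265625), np.int32(3))
top (298, 166) [252 252 252 252 250 218 117  86  74  75  74  75  76 102 215 252 252 250
 248 246 177] (array([297.46791036, 165.87222154]), array([9.  , 9.25]), np.float64(63.96875), np.int32(2))
top (336, 174.5) [252 252 251 239 201 189 190 191 190 190 191 191 190 190 191 213 241 248
 248 248 248] (array([335.62627661, 174.06228423]), array([12.125, 11.75 ]), np.float64(108.625), np.int32(1))
top (356, 176) [248 248 248 247 240 216 190 189 189 189 189 188 187 187 194 227 246 248
 248 247 247] (array([355.81598281, 175.56633872]), array([ 9.875, 10.25 ]), np.float64(76.828125), np.int32(1))
scene (328, 151) [251 252 251 242 206 163 155 158 158 159 159 159 158 157 177 221 246 252
 252 252 253] (array([327.33788314, 150.45228688]), array([11.625,  7.   ]), np.float64(65.25), np.int32(3))
scene (338, 163) [251 252 252 251 240 200 157 149 151 155 155 153 151 155 188 233 249 252
 252 251 246] (array([337.60751189, 162.45578724]), array([10.25 ,  6.625]), np.float64(52.546875), np.int32(2))
scene (360, 199) [232 232 202 168 160 160 161 161 160 160 160 161 161 160 159 161 168 204
 241 251 252] (array([358.2883306 , 199.67073112]), array([16.875, 14.375]), np.float64(161.78125), np.int32(1))
scene (375, 216) [239 249 248 232 190 163 159 160 160 160 161 161 161 160 157 159 192 234
 249 252 252] (array([374.89129727, 215.49185615]), array([13.5 ,  9.75]), np.float64(102.046875), np.int32(2))
```

```bash
python3 - <<'E'
from fit import *
H=[((280.06,163.65),(327.34,150.45),46,"Lbottle"),((297.47,165.87),(337.6,162.46),46,"Ltube"),((335.63,174.06),(358.29,199.67),22,"Scup"),((355.82,175.57),(374.89,215.49),22,"Sbottle")]
for a,b,z,n in H:
    P,e=tri(a,b);print(n,(P*1000).round(1),round(e*1000,1),"top@z",(onz("top",a,z/1000)*1000).round(1)[:2],"scene@z",(onz("scene",b,z/1000)*1000).round(1)[:2])
E
```

```text
Lbottle [625.5  57.8  45.4] 0.2 top@z [625.4  57.7] scene@z [625.   57.3]
Ltube [616.8 -10.4  46.1] 0.3 top@z [616.6 -10.4] scene@z [617.  -10.4]
Scup [ 588.1 -159.2   16.9] 4.3 top@z [ 589.  -160.1] scene@z [ 582.9 -162. ]
Sbottle [ 583.3 -240.    20.7] 0.1 top@z [ 583.  -239.8] scene@z [ 582.6 -240.8]
```

```bash
cat >> fit.py <<'E'
def cyl(rs):  # [(z,r)...] mm
    t=np.linspace(0,2*np.pi,48,endpoint=False)
    return np.concatenate([np.c_[r*np.cos(t),r*np.sin(t),0*t+z] for z,r in rs])/1000
def sil(n,parts,pos,x0,y0,w,h):
    m=np.zeros((h*K,w*K),np.uint8)
    for p in parts:
        uv=np.array([proj(n,q) for q in p+pos]); uv=((uv-[x0,y0]+.5)*K-.5)
        cv2.fillConvexPoly(m,cv2.convexHull(np.round(uv*16).astype(np.int32)),1,shift=4)
    return m
def fitobj(n,parts,pos0,mfun,box,free=2):
    x0,y0,x1,y1=box
    b=cv2.resize(A[n][y0:y1,x0:x1],None,fx=K,fy=K,interpolation=cv2.INTER_CUBIC); M=mfun(b).astype(np.uint8)
    def f(v):
        m=sil(n,parts,np.r_[v[:2]/1000,pos0[2]/1000],x0,y0,x1-x0,y1-y0)
        return 1-(m&M).sum()/max(1,(m|M).sum())
    r=minimize(f,np.array(pos0[:2]),method="Nelder-Mead",options=dict(initial_simplex=np.array(pos0[:2])+[[-6,-6],[6,-4],[0,7]],xatol=.05,fatol=1e-4))
    return r.x.round(1),round(r.fun,3)
E
python3 - <<'E'
from fit import *
bot=[cyl([(0,17.5),(56,17.5),(60,15)]),cyl([(60,10.5),(88,5)])]
cup=[cyl([(0,16.5),(36,22)]),cyl([(36,24),(43,24)])]
g=lambda t:(lambda b:b.mean(2)>t)
lid=[cyl([(36,24),(43,24)])]
print("cup top",fitobj("top",lid,(571,199,0),g(150),(236,168,254,188)))
for t in(100,150):print("cup lid scene",fitobj("scene",lid,(571,199,0),g(t),(282,125,302,150)))
print("cup scene",fitobj("scene",cup,(571,199,0),g(60),(282,125,302,150)))
for t in(90,120):
  print("b top",fitobj("top",bot,(476,166,0),g(t),(242,190,260,210)),fitobj("top",bot,(477,84,0),g(t),(263,190,281,210)))
  print("b2 scene",fitobj("scene",bot,(476,166,0),g(t),(267,134,282,166)))
cap=[cyl([(95,17),(111,17)])]
bl=lambda b:(b[...,2]>b[...,0]*1.3)&(b[...,2]>120)
print("tube top",fitobj("top",cap,(518,-382,4),bl,(386,178,408,200)),"scene",fitobj("scene",cap,(518,-382,4),bl,(380,225,410,262)))
E
```

```text
cup top (array([573.5, 201.8]), np.float64(0.038))
cup lid scene (array([572.9, 200.4]), np.float64(0.38))
cup lid scene (array([573.1, 202.1]), np.float64(0.038))
cup scene (array([573.3, 202.4]), np.float64(0.335))
b top (array([482.5, 174.8]), np.float64(0.092)) (array([485. ,  91.4]), np.float64(0.075))
b2 scene (array([481.2, 174.4]), np.float64(0.183))
b top (array([482.2, 174.7]), np.float64(0.191)) (array([485.6,  91.6]), np.float64(0.163))
b2 scene (array([482.3, 178.4]), np.float64(0.153))
tube top (array([ 521.9, -382.3]), np.float64(0.204)) scene (array([ 522.5, -380. ]), np.float64(0.156))
```

```bash
python3 - <<'E'
from fit import *
bot=[cyl([(0,17.5),(56,17.5),(60,15)]),cyl([(60,10.5),(88,5)])]
tube=[cyl([(95,17),(111,17)]),cyl([(52,14),(95,14)])]
cup=[cyl([(0,16.5),(36,22)]),cyl([(36,24),(43,24)])]
def ov(n,items,box,k,out):
    x0,y0,x1,y1=box;im=cv2.resize(A[n][y0:y1,x0:x1,::-1],None,fx=k,fy=k,interpolation=cv2.INTER_CUBIC).clip(0,255).astype(np.uint8)
    for parts,pos in items:
        for p in parts:
            uv=np.array([proj(n,q) for q in p+np.array(pos)/1000]);uv=(uv-[x0,y0]+.5)*k-.5
            cv2.polylines(im,[cv2.convexHull(np.round(uv).astype(np.int32))],True,(0,0,255),1)
    return im
it=[(bot,(482,175,0)),(bot,(485.3,91.5,0)),(cup,(573.3,202,0))]
a=ov("top",it,(235,165,285,215),8,0);b=ov("scene",it,(262,125,302,175),8,0)
cv2.imwrite("pics/o1.png",np.hstack([a,b]))
it=[(tube,(522,-381,4))]
a=ov("top",it,(380,170,420,210),9,0);b=ov("scene",it,(375,225,415,265),9,0)
cv2.imwrite("pics/o2.png",np.hstack([a,b]))
E
```

```text
(no output)
```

View pics/o1.png

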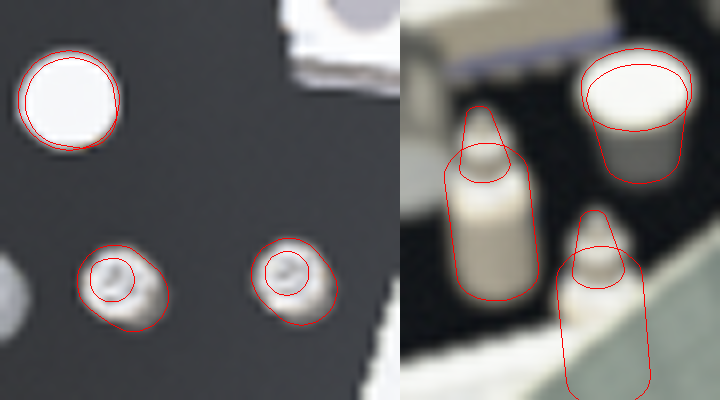

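View pics/o2.png

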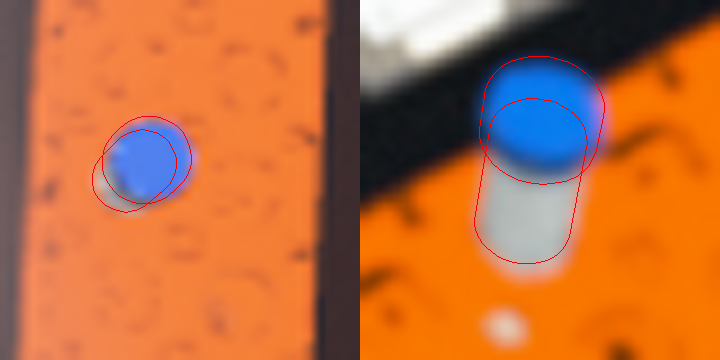

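```bash
python3 - <<'E'
from fit import *
cap=[cyl([(95,17),(111,17)])]
def bl(b): return (b[...,2]>b[...,0]+30)
for n,box in(("top",(386,178,408,200)),("scene",(384,226,404,250))):
    x0,y0,x1,y1=box
    b=cv2.resize(A[n][y0:y1,x0:x1],None,fx=K,fy=K,interpolation=cv2.INTER_CUBIC);m=bl(b)
    ys,xs=np.nonzero(m);c=np.array([xs.mean()+.5,ys.mean()+.5])/K-.5+[x0,y0]
    print(n,c,(xs.max()-xs.min())/K,(ys.max()-ys.min())/K)
    s=sil(n,cap,np.array([.522,-.381,.004]),x0,y0,x1-x0,y1-y0);ys,xs=np.nonzero(s);d=np.array([xs.mean()+.5,ys.mean()+.5])/K-.5+[x0,y0];print("model",d,(xs.max()-xs.min())/K,(ys.max()-ys.min())/K)
    print("corr xy",(onz(n,c,.107)-onz(n,d,.107))*1000)
    for zz in (0,):globals()[n+"c"]=c-d
# body in scene: gray
E
```

```text
top [396.26923562 187.49422931] 9.25 8.625
model [395.80147362 187.25852741] 10.0 9.625
corr xy [-0.88866084 -1.7227327   0.        ]
scene [394.33839068 237.16184114] 14.125 14.25
model [394.65599966 237.84068261] 14.0 14.25
corr xy [8.25638088e-01 2.13842579e+00 1.11022302e-13]
```

```bash
cat >> h.py <<'E'
from scipy.spatial.transform import Rotation as R
def go(*tg):
    """tg: (x,y,z mm, heading deg of tool y)"""
    s=read_state();q=s["eef_rot"];M=R.from_quat(q,scalar_first=True).as_matrix()
    h=np.degrees(np.arctan2(M[1,1],M[0,1]))
    print("t",round(s["t"],2),"pos",(s["ee_pos"]*1000).round(1),"head",round(h,2),"tilt",M[:,2].round(3),"F",s["wrist_force"].round(1),"gap",round(s["finger_gap"]*1000,1),"q",s["joint_positions"].round(2))
    for x,y,z,hd in tg:
        d=M.T@(np.array([x,y,z])-s["ee_pos"]*1000)
        t=-np.radians((hd-h+180)%360-180)
        print("  ->",(x,y,z,hd),"shift",d.round(1),"turn",round(t,3))
E
python3 - <<'E'
from h import *
go((522,-381.5,300,0),(480,0,300,30))
print(onz("top",(290,187),.1),onz("top",(378,211),.1))
E
```

```text
t 1.6 pos [247.  601.2 250.3] head 67.67 tilt [-0.  0. -1.] F [-0.1 -0.5  0. ] gap 85.6 q [ 1.1   0.12  1.65  0.    1.37 -0.08]
  -> (522, -381.5, 300, 0) shift [-627.8 -804.5  -49.7] turn 1.181
  -> (480, 0, 300, 30) shift [-444.  -467.6  -49.7] turn 0.657
[0.52389931 0.01374795 0.1       ] [ 0.43378406 -0.31419969  0.1       ]
```

Call:
apply_moves(targets=[-28,-30,-10,0.08,-56,-60,-20,0.16,-84,-89,-30,0.24,-112,-119,-40,0.32,-140,-148,-50,0.4,-168,-178,-50,0.48,-196,-207,-50,0.56,-224,-237,-50,0.64,-252,-266,-50,0.66,-280,-295,-50,0.66], claw=0.75)

```text
t: 2.43
ee_pos: [0.3941, 0.2201, 0.3007]
eef_rot: [0.0, 0.501, 0.865, 0.0]
wrist_force: [1.5, 0.8, 0.9]
finger_gap: 0.0641
```

```bash
python3 - <<'E'
from h import *
go((480,-50,300,0),(522,-381.5,300,0))
E
```

```text
t 2.43 pos [394.1 220.1 300.7] head 29.83 tilt [ 0.001  0.    -1.   ] F [1.5 0.8 0.9] gap 64.1 q [ 0.39 -0.36  2.01 -0.    1.49 -0.13]
  -> (480, -50, 300, 0) shift [-277.1  -59.9    0.7] turn 0.521
  -> (522, -381.5, 300, 0) shift [-585.5 -188.3    0.6] turn 0.521
```

Call:
apply_moves(targets=[-38,-12,0,0.06,-76,-24,0,0.12,-114,-36,0,0.18,-152,-48,0,0.24,-190,-60,0,0.3,-228,-72,0,0.36,-266,-84,0,0.42,-304,-96,0,0.48,-342,-108,0,0.52,-360,-114,0,0.52])

```text
t: 3.27
ee_pos: [0.4744, -0.1509, 0.3004]
eef_rot: [0.001, 0.708, 0.706, -0.0]
wrist_force: [-0.2, 0.9, -0.1]
finger_gap: 0.0639
```

```bash
python3 - <<'E'
from h import *
go((522,-381.5,220,0))
E
```

```text
t 3.27 pos [ 474.4 -150.9  300.4] head -0.21 tilt [ 0.    -0.001 -1.   ] F [-0.2  0.9 -0.1] gap 63.9 q [-0.42 -0.25  1.92 -0.    1.47 -0.41]
  -> (522, -381.5, 220, 0) shift [-230.3   48.5   80.7] turn -0.004
```

Call:
apply_moves(targets=[-40,9,0,0,-80,18,0,0,-120,27,0,0,-160,36,30,0,-200,45,60,0,-228,48,80,0,-228,48,100,0,-228,48,100,0,-228,48,100,0])

```text
t: 4.02
ee_pos: [0.5214, -0.3745, 0.198]
eef_rot: [-0.003, 0.707, 0.707, -0.0]
wrist_force: [0.2, -0.7, 0.0]
finger_gap: 0.0639
```

```bash
python3 - <<'E'
from h import *
go((522,-381.5,82,0))
for n in("top","scene"):
    A=capture(n); 
    crop(n,*((370,150,440,220) if n=="top" else (350,190,430,270)),7,f"pics/a_{n}.png",A)
E
```

```text
t 4.02 pos [ 521.4 -374.5  198. ] head 0.0 tilt [-0.004  0.003 -1.   ] F [ 0.2 -0.7  0. ] gap 63.9 q [-0.71  0.15  1.72  0.    1.29 -0.71]
  -> (522, -381.5, 82, 0) shift [ -7.4   1.  116. ] turn 0.0
```

View pics/a_scene.png

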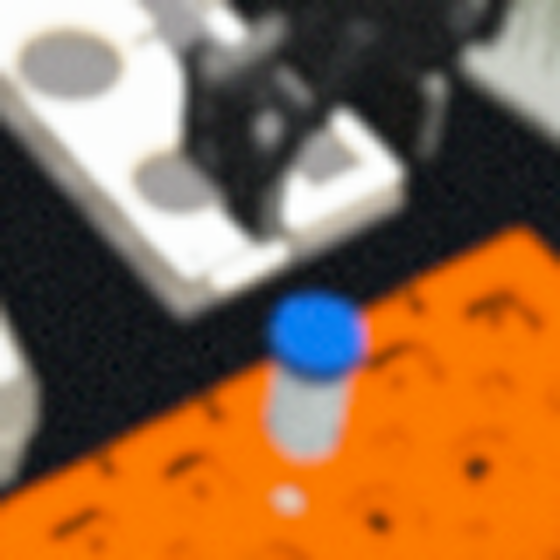

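Call:
apply_moves(targets=[-7,1,30,0,-7,1,60,0,-7,1,85,0,-7,1,105,0,-7,1,114,0,-7,1,116,0,-7,1,116,0,-7,1,116,0])

```text
t: 4.78
ee_pos: [0.5249, -0.3826, 0.0872]
eef_rot: [0.002, 0.707, 0.708, 0.0]
wrist_force: [0.2, -0.5, 0.4]
finger_gap: 0.0642
```

```bash
python3 - <<'E'
from h import *
go((522,-381.5,82,0))
for n in("scene",):
    A=capture(n); 
    crop(n,*((370,150,440,220) if n=="top" else (350,190,430,270)),7,f"pics/b_{n}.png",A)
E
```

```text
t 4.78 pos [ 524.9 -382.6   87.2] head 0.09 tilt [ 0.003 -0.003 -1.   ] F [ 0.2 -0.5  0.4] gap 64.2 q [-0.71  0.27  1.78 -0.    1.1  -0.71]
  -> (522, -381.5, 82, 0) shift [ 1.2 -2.9  5.1] turn 0.002
```

View pics/b_scene.png

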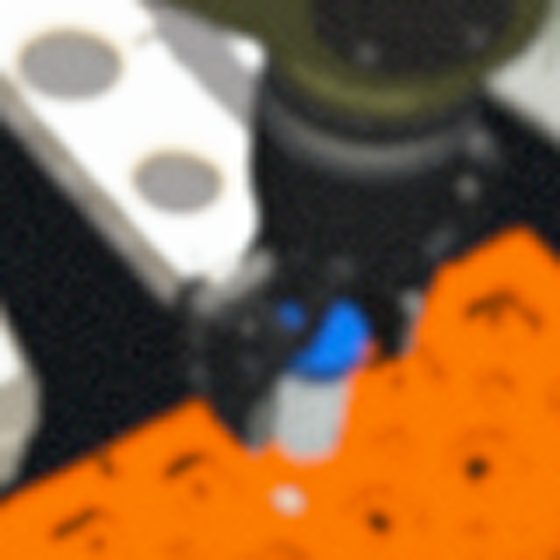

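Call:
apply_moves(targets=[1,-3,3,0,1,-3,3,0,1,-3,3,0])

```text
t: 5.08
ee_pos: [0.5204, -0.3811, 0.0818]
eef_rot: [0.0, 0.707, 0.707, 0.0]
wrist_force: [-0.7, -0.0, 0.4]
finger_gap: 0.0642
```

Call:
apply_moves(targets=[0,0,0,0,0,0,0,0,0,0,0,0,0,0,0,0,0,0,0,0,0,0,0,0,0,0,0,0], claw=0)

```text
t: 5.67
ee_pos: [0.5207, -0.3811, 0.0816]
eef_rot: [0.0, 0.707, 0.707, 0.0]
wrist_force: [-0.4, 0.3, 0.4]
finger_gap: 0.0272
```

```bash
python3 - <<'E'
from h import *
go((522,-381.5,82,0))
crop("scene",350,190,430,270,7,f"pics/c.png")
go()
E
```

```text
t 5.67 pos [ 520.7 -381.1   81.6] head 0.06 tilt [ 0. -0. -1.] F [-0.4  0.3  0.4] gap 27.2 q [-0.72  0.27  1.79 -0.    1.09 -0.72]
  -> (522, -381.5, 82, 0) shift [-0.4  1.3 -0.4] turn 0.001
t 5.72 pos [ 520.7 -381.2   81.6] head 0.06 tilt [ 0. -0. -1.] F [ 0.2 -0.5  1.8] gap 26.9 q [-0.72  0.27  1.79 -0.    1.09 -0.72]
```

View pics/c.png

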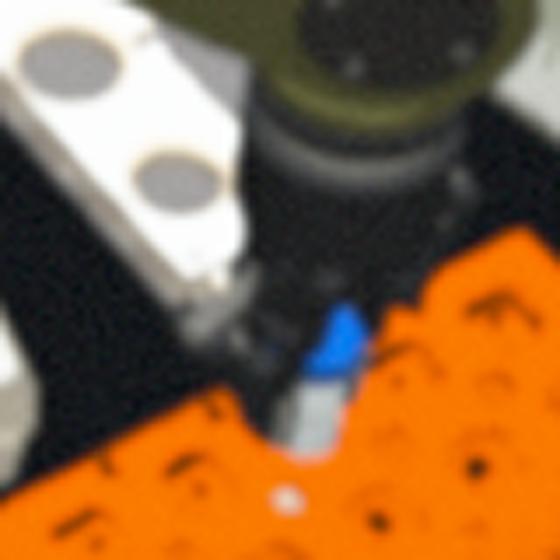

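Call:
apply_moves(targets=[0,0,-20,0,0,0,-45,0,0,0,-75,0,0,0,-105,0,0,0,-125,0,0,0,-130,0,0,0,-130,0,0,0,-130,0])

```text
t: 6.38
ee_pos: [0.5199, -0.3805, 0.2098]
eef_rot: [-0.001, 0.707, 0.707, -0.0]
wrist_force: [-0.5, 0.8, -0.6]
finger_gap: 0.0266
```

```bash
python3 - <<'E'
from h import *
crop("scene",330,120,450,270,5,f"pics/d.png")
go((616.8,-10.4,210,0))
E
```

```text
t 6.43 pos [ 519.6 -380.2  208.7] head 0.06 tilt [-0.003  0.003 -1.   ] F [-0.3 -0.1 -0.7] gap 26.7 q [-0.72  0.14  1.7   0.    1.3  -0.72]
  -> (616.8, -10.4, 210, 0) shift [369.7  97.6  -0.6] turn 0.001
```

View pics/d.png

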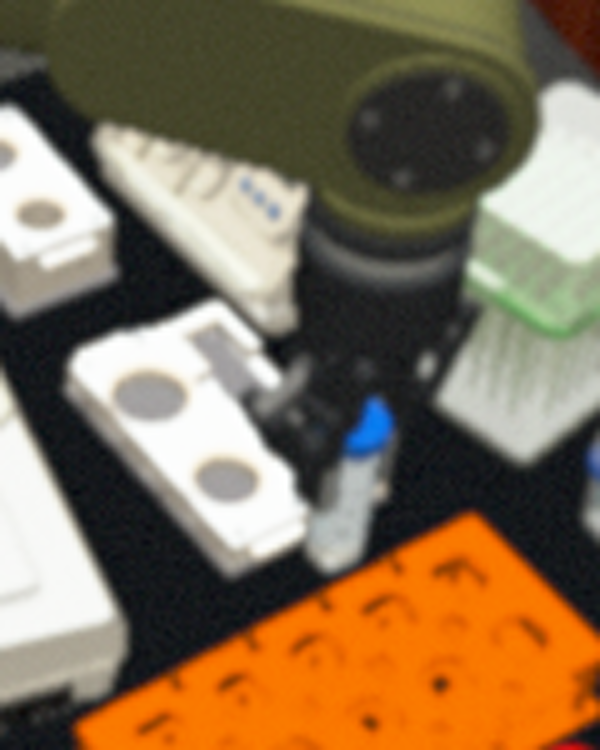

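Call:
apply_moves(targets=[38,10,0,0,77,20,0,0,116,30,0,0,155,41,0,0,194,51,0,0,233,61,0,0,272,72,0,0,311,82,0,0,345,91,0,0,368,97,0,0])

```text
t: 7.27
ee_pos: [0.6162, -0.0095, 0.2083]
eef_rot: [-0.002, 0.706, 0.708, -0.001]
wrist_force: [-0.1, -0.8, -0.6]
finger_gap: 0.0268
```

Call:
apply_moves(targets=[0,0,0,0,0,0,0,0,0,0,0,0])

```text
t: 7.52
ee_pos: [0.6162, -0.0132, 0.2092]
eef_rot: [-0.001, 0.707, 0.707, -0.001]
wrist_force: [0.3, -0.5, -1.0]
finger_gap: 0.0271
```

```bash
python3 - <<'E'
from h import *
crop("scene",280,60,420,210,5,f"pics/e.png")
crop("top",250,120,350,220,6,f"pics/et.png")
go((616.8,-10.4,140,0))
E
```

```text
t 7.62 pos [616.5 -14.  210.2] head -0.02 tilt [-0.002 -0.    -1.   ] F [-0.8  0.  -0.5] gap 26.7 q [-0.11  0.08  1.77 -0.    1.3  -0.11]
  -> (616.8, -10.4, 140, 0) shift [ 3.6  0.4 70.2] turn -0.0
```

View pics/e.png

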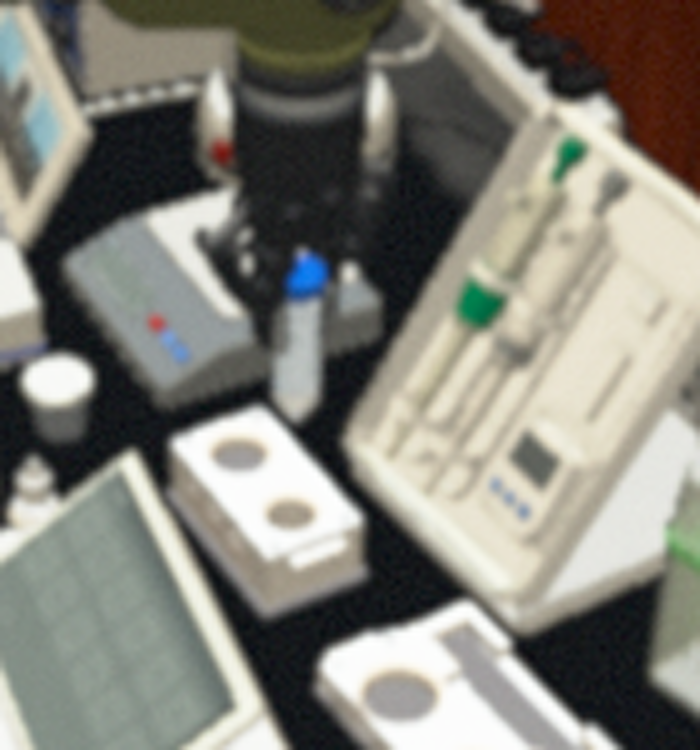

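View pics/et.png

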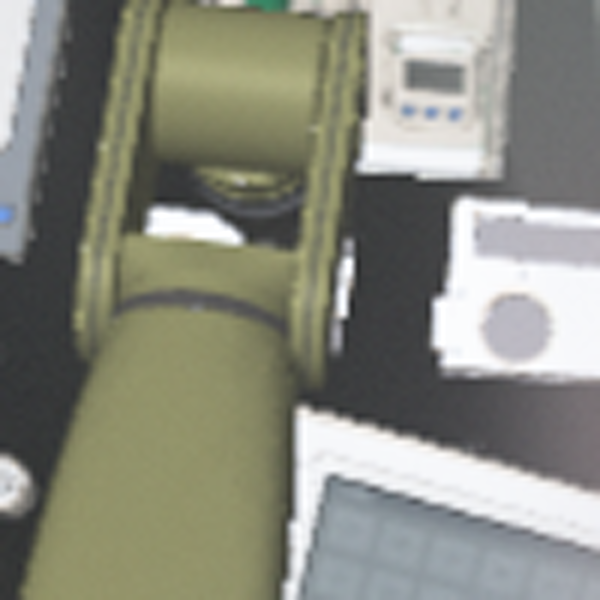

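```bash
python3 - <<'E'
from h import *
print(proj("scene",(.6165,-.014,.1325)),proj("scene",(.6165,-.014,.244)))
go((616.8,-10.4,140,0))
E
```

```text
[338.57720181 142.50453384] [339.19876079 112.90980228]
t 7.62 pos [616.5 -14.  210.2] head -0.02 tilt [-0.002 -0.    -1.   ] F [-0.8  0.  -0.5] gap 26.7 q [-0.11  0.08  1.77 -0.    1.3  -0.11]
  -> (616.8, -10.4, 140, 0) shift [ 3.6  0.4 70.2] turn -0.0
```

Call:
apply_moves(targets=[4,0,30,0,4,0,55,0,4,0,70,0,4,0,70,0,4,0,70,0,4,0,70,0])

```text
t: 8.12
ee_pos: [0.6178, -0.0097, 0.1427]
eef_rot: [0.001, 0.707, 0.707, 0.001]
wrist_force: [0.2, -0.0, -0.3]
finger_gap: 0.0269
```

```bash
python3 - <<'E'
from h import *
crop("scene",300,100,380,200,6,f"pics/f.png")
go((616.8,-10.4,84,0))
E
```

```text
t 8.17 pos [618.2  -9.6 143.3] head 0.01 tilt [ 0.003 -0.    -1.   ] F [-0.3 -0.3 -0.5] gap 26.6 q [-0.1   0.14  1.82 -0.    1.18 -0.1 ]
  -> (616.8, -10.4, 84, 0) shift [-0.8 -1.6 59.3] turn 0.0
```

View pics/f.png

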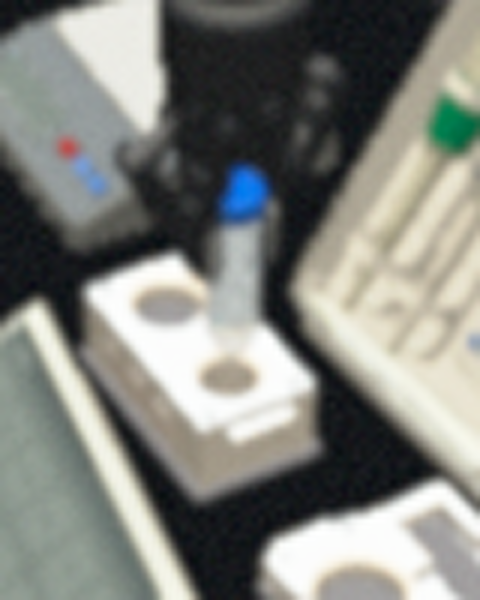

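Call:
apply_moves(targets=[-1,-1,12,0,-1,-1,24,0,-1,-1,36,0,-1,-1,46,0,-1,-1,54,0,-1,-1,58,0,-1,-1,58,0,-1,-1,58,0,-1,-1,58,0])

```text
t: 8.92
ee_pos: [0.6161, -0.0098, 0.083]
eef_rot: [-0.0, 0.707, 0.707, -0.0]
wrist_force: [0.1, 0.2, -0.2]
finger_gap: 0.0269
```

```bash
python3 - <<'E'
from h import *
crop("scene",300,100,380,200,6,f"pics/g.png")
go((616.8,-10.4,83,0))
E
```

```text
t 8.97 pos [616.1  -9.9  83.1] head 0.07 tilt [-0. -0. -1.] F [ 0.2 -0.2 -0.5] gap 27.2 q [-0.1   0.21  1.85 -0.    1.08 -0.1 ]
  -> (616.8, -10.4, 83, 0) shift [-0.6  0.7  0.1] turn 0.001
```

View pics/g.png

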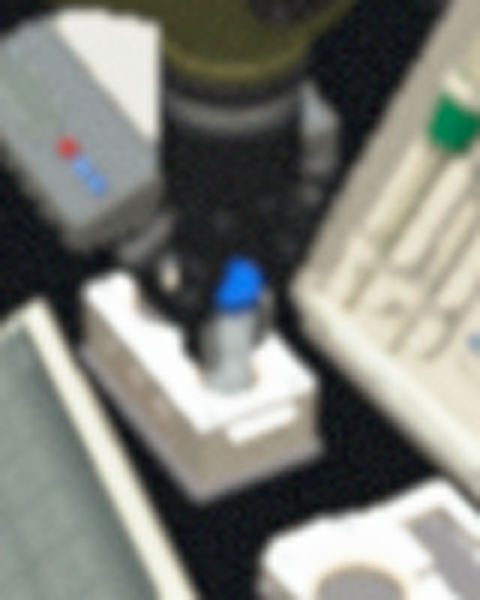

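Open to about 50 mm, then lift.

Call:
apply_moves(targets=[0,0,0,0,0,0,0,0,0,0,0,0,0,0,0,0,0,0,0,0], claw=0.6)

```text
t: 9.38
ee_pos: [0.6162, -0.0099, 0.0834]
eef_rot: [0.0, 0.707, 0.707, 0.0]
wrist_force: [0.0, -0.3, 0.6]
finger_gap: 0.0514
```

Call:
apply_moves(targets=[0,0,-10,0,0,0,-25,0,0,0,-50,0,0,0,-85,0,0,0,-125,0,0,0,-150,0,0,0,-150,0,0,0,-150,0])

```text
t: 10.05
ee_pos: [0.6174, -0.01, 0.2372]
eef_rot: [0.002, 0.707, 0.707, 0.002]
wrist_force: [-0.3, 0.5, -0.3]
finger_gap: 0.0513
```

```bash
python3 - <<'E'
from h import *
crop("scene",300,100,380,200,6,f"pics/h.png")
go((482,175,230,0),(485.3,91.5,230,0))
E
```

```text
t 10.1 pos [616.3  -9.9 234.5] head 0.06 tilt [ 0.002 -0.    -1.   ] F [-0.7 -0.6 -0.6] gap 50.9 q [-0.1   0.06  1.75 -0.    1.33 -0.1 ]
  -> (482, 175, 230, 0) shift [ 185.  -134.1    4.2] turn 0.001
  -> (485.3, 91.5, 230, 0) shift [ 101.5 -130.9    4.2] turn 0.001
```

View pics/h.png

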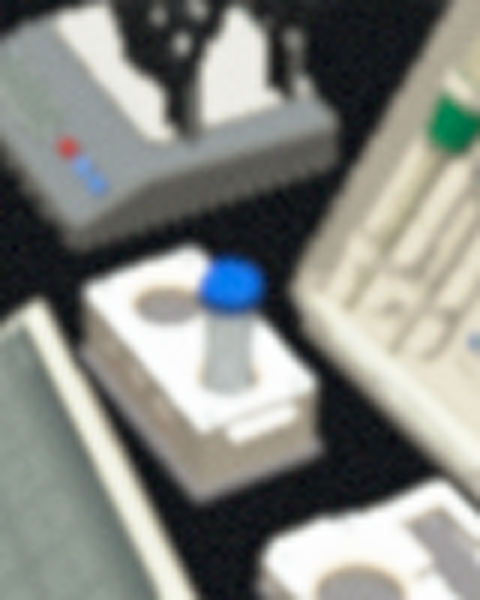

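Call:
apply_moves(targets=[24,-32,0,0,48,-64,0,0,72,-96,0,0,96,-124,0,0,101,-131,0,0,101,-131,20,0,101,-131,50,0,101,-131,70,0,101,-131,70,0,101,-131,70,0], claw=0.7)

```text
t: 10.93
ee_pos: [0.4835, 0.0907, 0.161]
eef_rot: [-0.002, 0.707, 0.707, -0.002]
wrist_force: [0.6, -0.4, 0.3]
finger_gap: 0.06
```

```bash
python3 - <<'E'
from h import *
crop("scene",240,80,340,180,6,f"pics/i.png")
go((485.3,91.5,45,0))
E
```

```text
t 10.98 pos [484.8  90.8 162.9] head 0.04 tilt [-0.002 -0.    -1.   ] F [ 0.  -0.3  0.8] gap 59.9 q [ 0.08 -0.16  2.08 -0.    1.22  0.08]
  -> (485.3, 91.5, 45, 0) shift [  0.7   0.7 117.9] turn 0.001
```

View pics/i.png

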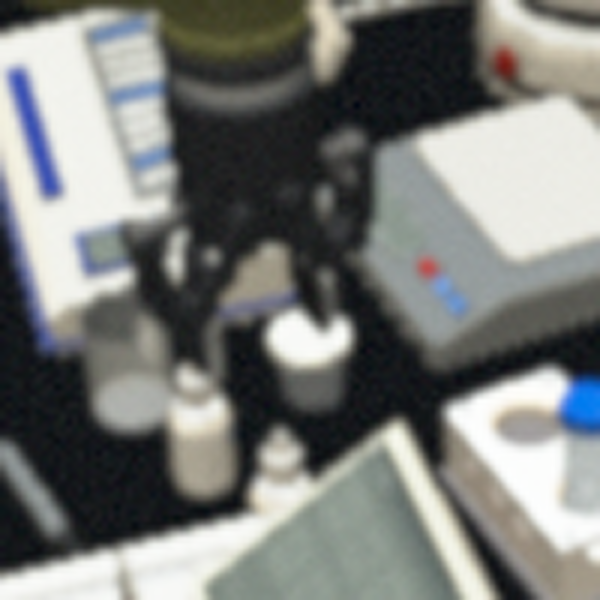

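Call:
apply_moves(targets=[1,1,25,0,1,1,50,0,1,1,75,0,1,1,95,0,1,1,110,0,1,1,116,0,1,1,116,0,1,1,116,0,1,1,116,0])

```text
t: 11.73
ee_pos: [0.4876, 0.092, 0.0493]
eef_rot: [0.001, 0.707, 0.707, 0.001]
wrist_force: [1.2, -0.1, 0.9]
finger_gap: 0.0598
```

```bash
python3 - <<'E'
from h import *
crop("scene",240,80,340,180,6,f"pics/j.png")
crop("top",220,150,320,240,6,f"pics/jt.png")
go((485.3,91.5,45,0))
E
```

```text
t 11.83 pos [487.3  92.1  49. ] head 0.06 tilt [ 0.003  0.    -1.   ] F [ 0.2  0.  -0.4] gap 59.7 q [ 0.08  0.    2.14 -0.    0.99  0.08]
  -> (485.3, 91.5, 45, 0) shift [-0.6 -2.   4. ] turn 0.001
```

View pics/j.png

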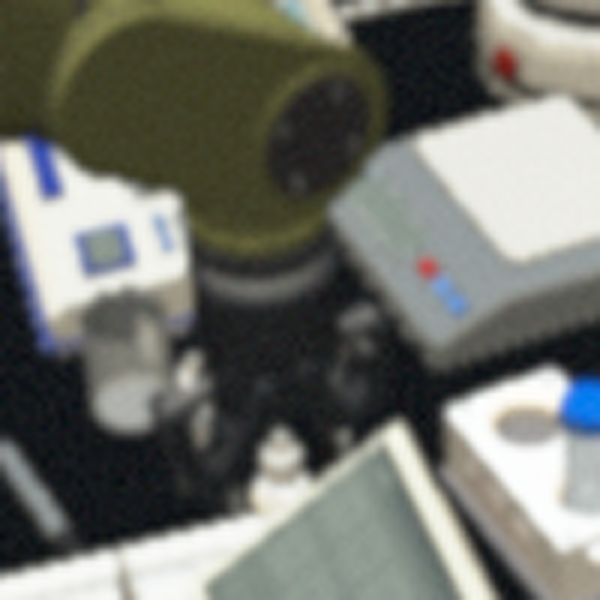

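View pics/jt.png

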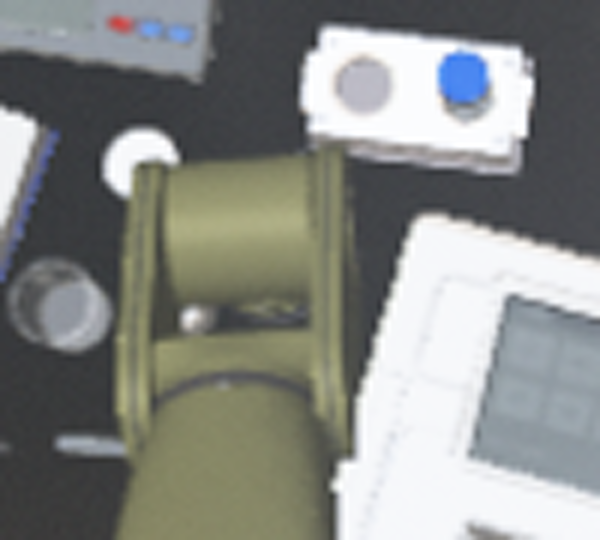

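Call:
apply_moves(targets=[0,-2,2,0,0,-2,2,0,0,-2,2,0,0,-2,2,0])

```text
t: 12.17
ee_pos: [0.484, 0.092, 0.0454]
eef_rot: [0.0, 0.707, 0.707, 0.0]
wrist_force: [0.3, -0.9, -0.7]
finger_gap: 0.06
```

Call:
apply_moves(targets=[0,0,0,0,0,0,0,0,0,0,0,0,0,0,0,0,0,0,0,0,0,0,0,0], claw=0)

```text
t: 12.67
ee_pos: [0.4843, 0.092, 0.0457]
eef_rot: [0.0, 0.707, 0.707, 0.0]
wrist_force: [0.0, 0.4, 3.1]
finger_gap: 0.0325
```

```bash
python3 - <<'E'
from h import *
go((625.5,57.8,200,0))
E
```

```text
t 12.67 pos [484.3  92.   45.7] head 0.06 tilt [ 0.001  0.    -1.   ] F [0.  0.4 3.1] gap 32.5 q [0.08 0.   2.15 0.   0.99 0.08]
  -> (625.5, 57.8, 200, 0) shift [ -34.4  141.2 -154.2] turn 0.001
```

Call:
apply_moves(targets=[0,0,-20,0,0,0,-50,0,0,0,-85,0,0,0,-120,0,0,0,-145,0,0,0,-150,0,0,0,-150,0])

```text
t: 13.25
ee_pos: [0.4851, 0.0921, 0.1972]
eef_rot: [0.001, 0.707, 0.707, 0.002]
wrist_force: [-0.2, 0.2, -0.7]
finger_gap: 0.0322
```

```bash
python3 - <<'E'
from h import *
crop("scene",240,60,360,180,6,f"pics/k.png")
go((625.5,57.8,200,0))
E
```

```text
t 13.3 pos [483.8  91.9 194.9] head 0.05 tilt [ 0. -0. -1.] F [ 0.6  0.  -1.4] gap 32.4 q [ 0.08 -0.19  2.05 -0.    1.28  0.08]
  -> (625.5, 57.8, 200, 0) shift [-34.3 141.6  -5.1] turn 0.001
```

View pics/k.png

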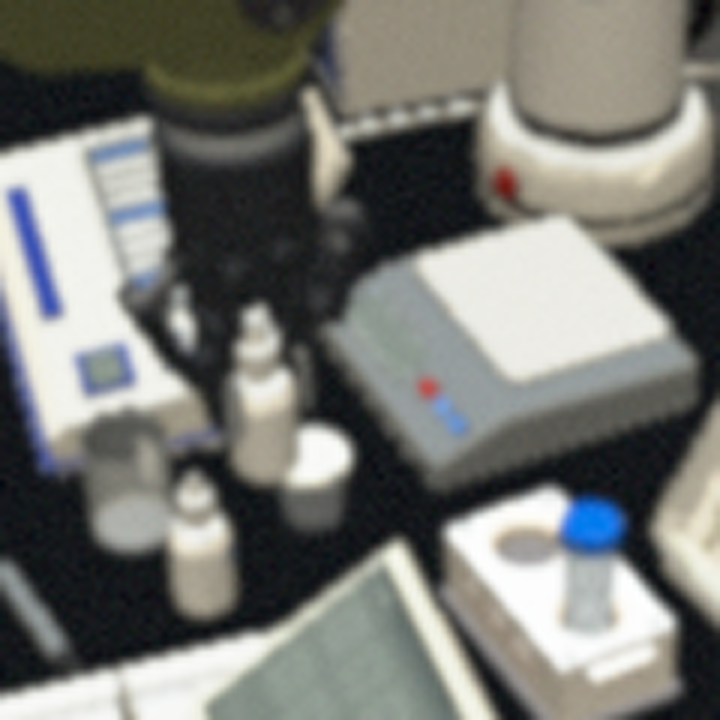

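```bash
cat > ov.py <<'E'
from fit import *
bot=[cyl([(0,17.5),(56,17.5),(60,15)]),cyl([(60,10.5),(88,5)])]
tube=[cyl([(95,17),(111,17)]),cyl([(15,14),(95,14)])]
cup=[cyl([(0,16.5),(36,22)]),cyl([(36,24),(43,24)])]
def ov(n,items,box,k,out):
    x0,y0,x1,y1=box;im=cv2.resize(capture(n)[y0:y1,x0:x1,::-1],None,fx=k,fy=k,interpolation=cv2.INTER_CUBIC)
    for parts,pos in items:
        for p in parts:
            uv=np.array([proj(n,q) for q in p+np.array(pos)/1000]);uv=(uv-[x0,y0]+.5)*k-.5
            cv2.polylines(im,[cv2.convexHull(np.round(uv).astype(np.int32))],True,(0,0,255),1)
    cv2.imwrite(out,im)
E
python3 - <<'E'
from ov import *
p=read_state()["ee_pos"]*1000
ov("scene",[(bot,(p[0],p[1],p[2]-45.7)),(tube,(616.8,-10.4,5))],(260,90,360,190),6,"pics/l.png")
E
```

```text
(no output)
```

View pics/l.png

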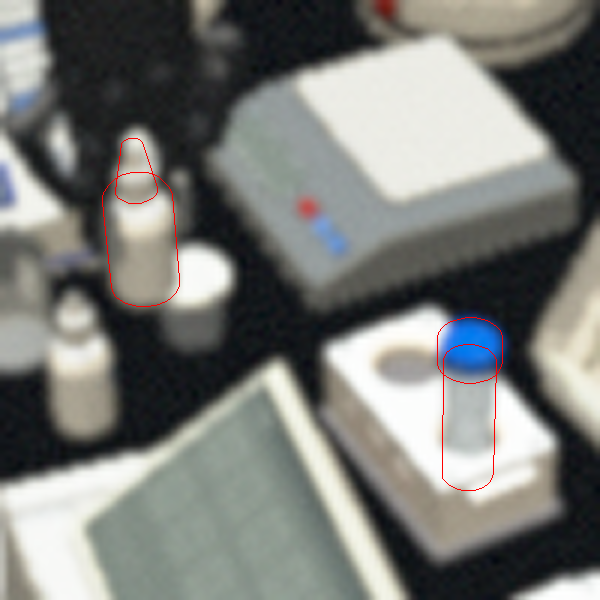

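Call:
apply_moves(targets=[-8,32,-3,0,-16,65,-5,0,-24,98,-5,0,-32,128,-5,0,-34,141,-5,0,-34,141,10,0,-34,141,40,0,-34,141,65,0,-34,141,75,0,-34,141,75,0])

```text
t: 14.18
ee_pos: [0.621, 0.058, 0.1136]
eef_rot: [-0.004, 0.707, 0.707, -0.004]
wrist_force: [-0.7, -0.5, -1.5]
finger_gap: 0.0322
```

Call:
apply_moves(targets=[0,0,0,0,0,0,0,0,0,0,0,0])

```text
t: 14.43
ee_pos: [0.6262, 0.0582, 0.1224]
eef_rot: [0.001, 0.707, 0.707, 0.001]
wrist_force: [-0.3, -0.1, 0.0]
finger_gap: 0.0324
```

```bash
python3 - <<'E'
from ov import *
p=read_state()["ee_pos"]*1000
ov("scene",[(bot,(p[0],p[1],p[2]-45.7))],(290,90,370,190),6,"pics/m.png")
go((625.5,57.8,81,0))
E
```

```text
t 14.48 pos [626.2  58.2 122.5] head 0.06 tilt [ 0.004  0.    -1.   ] F [-0.3  1.  -0.4] gap 32.8 q [0.01 0.19 1.81 0.   1.15 0.01]
  -> (625.5, 57.8, 81, 0) shift [-0.4 -0.9 41.5] turn 0.001
```

View pics/m.png

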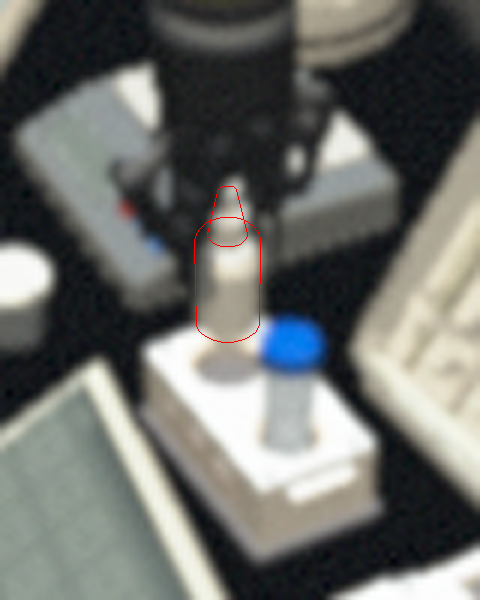

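Call:
apply_moves(targets=[1,-1,8,0,1,-1,16,0,1,-1,24,0,1,-1,31,0,1,-1,37,0,1,-1,41,0,1,-1,42,0,1,-1,42,0,1,-1,42,0,1,-1,42,0])

```text
t: 15.32
ee_pos: [0.6236, 0.0591, 0.0796]
eef_rot: [-0.001, 0.707, 0.707, -0.001]
wrist_force: [-5.7, -0.0, 8.8]
finger_gap: 0.0326
```

```bash
python3 - <<'E'
from ov import *
ov("scene",[(bot,(625.5,57.8,34))],(290,90,370,190),6,"pics/n.png")
go((625.5,57.8,80,0))
E
```

```text
t 15.37 pos [623.6  59.1  79.6] head 0.06 tilt [-0.002 -0.    -1.   ] F [-5.9  0.4  9.3] gap 32.3 q [ 0.01  0.23  1.83 -0.    1.08  0.01]
  -> (625.5, 57.8, 80, 0) shift [-1.4  1.9 -0.4] turn 0.001
```

View pics/n.png

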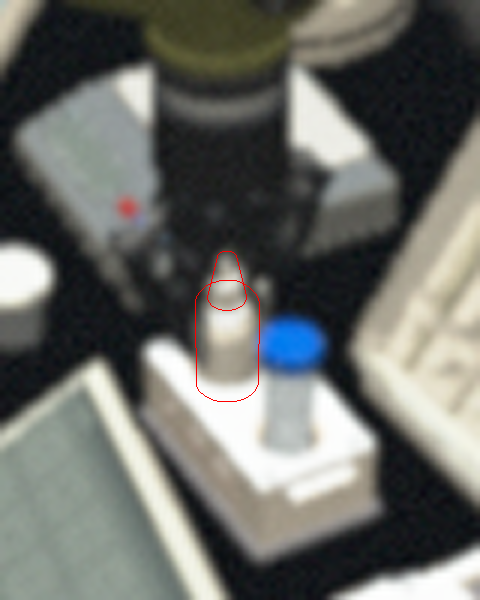

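Call:
apply_moves(targets=[0,0,-1,0,0,0,-1,0,0,0,-1,0,0,0,-1,0,0,0,-1,0], claw=0.6)

```text
t: 15.78
ee_pos: [0.6239, 0.0591, 0.079]
eef_rot: [-0.0, 0.707, 0.707, -0.0]
wrist_force: [0.4, -0.1, -0.9]
finger_gap: 0.0511
```

Call:
apply_moves(targets=[0,0,-10,0,0,0,-25,0,0,0,-50,0,0,0,-85,0,0,0,-120,0,0,0,-140,0,0,0,-140,0,0,0,-140,0])

```text
t: 16.45
ee_pos: [0.6251, 0.0592, 0.2222]
eef_rot: [0.002, 0.707, 0.707, 0.002]
wrist_force: [-0.1, 0.2, -0.3]
finger_gap: 0.0512
```

```bash
python3 - <<'E'
from ov import *
ov("scene",[(bot,(625.5,57.8,34)),(cup,(573.3,202,0))],(270,90,370,190),6,"pics/o.png")
go((573.3,202,120,0))
E
```

```text
t 16.5 pos [624.   59.1 219.8] head 0.06 tilt [ 0.001  0.    -1.   ] F [ 0.2  0.2 -0.3] gap 51.2 q [0.01 0.09 1.74 0.   1.31 0.01]
  -> (573.3, 202, 120, 0) shift [142.9 -50.6  99.8] turn 0.001
```

View pics/o.png

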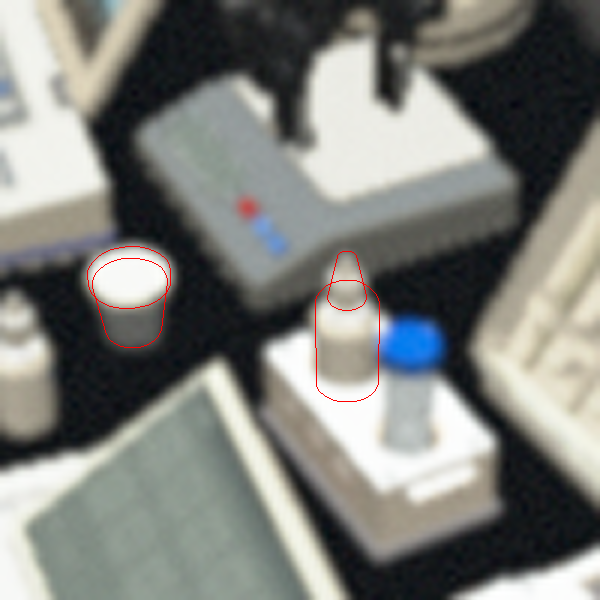

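```bash
python3 - <<'E'
from h import *
for p in((255,163),(243,161),(212,155),(228,173),(215,207)):
    for z in(0.02,.06):print(p,z,(onz("top",p,z)*1000).round())
E
```

```text
(255, 163) 0.02 [634. 160.  20.]
(255, 163) 0.06 [625. 153.  60.]
(243, 161) 0.02 [642. 208.  20.]
(243, 161) 0.06 [633. 200.  60.]
(212, 155) 0.02 [666. 332.  20.]
(212, 155) 0.06 [656. 321.  60.]
(228, 173) 0.02 [593. 266.  20.]
(228, 173) 0.06 [585. 257.  60.]
(215, 207) 0.02 [458. 313.  20.]
(215, 207) 0.06 [453. 302.  60.]
```

Call:
apply_moves(targets=[35,-12,0,0,70,-25,0,0,105,-38,0,0,138,-49,0,0,143,-51,20,0,143,-51,50,0,143,-51,80,0,143,-51,100,0,143,-51,100,0,143,-51,100,0], claw=0.75)

```text
t: 17.33
ee_pos: [0.5708, 0.2016, 0.1162]
eef_rot: [-0.002, 0.707, 0.707, -0.003]
wrist_force: [-0.2, 1.2, -0.4]
finger_gap: 0.0643
```

Call:
apply_moves(targets=[0,0,0,0,0,0,0,0])

```text
t: 17.5
ee_pos: [0.5741, 0.2022, 0.1212]
eef_rot: [0.001, 0.707, 0.707, 0.001]
wrist_force: [0.5, 0.3, 0.4]
finger_gap: 0.0637
```

```bash
python3 - <<'E'
from ov import *
ov("scene",[(cup,(573.3,202,0))],(250,80,350,180),6,"pics/p.png")
go((573.3,202,41,0))
E
```

```text
t 17.55 pos [574.1 202.3 121.4] head 0.05 tilt [ 0.003  0.001 -1.   ] F [1.1 0.1 1.3] gap 64.0 q [0.25 0.14 1.85 0.   1.14 0.25]
  -> (573.3, 202, 41, 0) shift [-0.4 -1.1 80.4] turn 0.001
```

View pics/p.png

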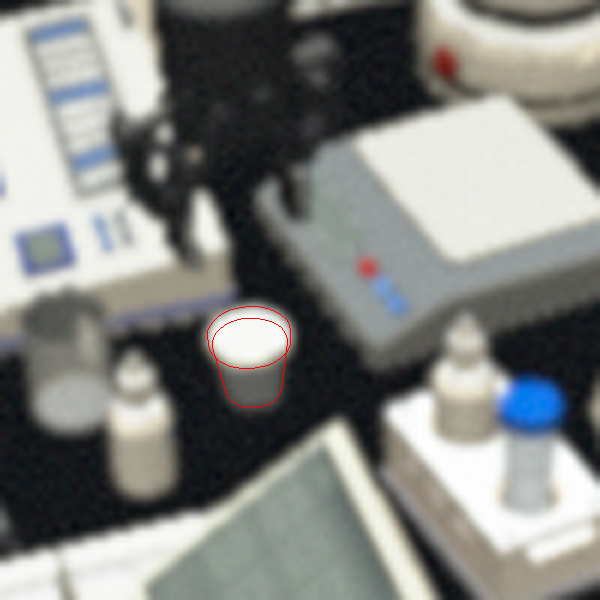

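Call:
apply_moves(targets=[0,-1,20,0,0,-1,40,0,0,-1,58,0,0,-1,70,0,0,-1,78,0,0,-1,80,0,0,-1,80,0,0,-1,80,0,0,-1,80,0])

```text
t: 18.3
ee_pos: [0.5729, 0.2023, 0.0407]
eef_rot: [0.001, 0.707, 0.707, 0.001]
wrist_force: [-0.7, 0.5, 0.4]
finger_gap: 0.0643
```

```bash
python3 - <<'E'
from ov import *
ov("scene",[(cup,(573.3,202,0))],(250,80,350,180),6,"pics/q.png")
go((573.3,202,41,0))
E
```

```text
t 18.35 pos [572.8 202.3  40.7] head 0.06 tilt [ 0.002  0.001 -1.   ] F [ 0.2  0.5 -0.8] gap 64.2 q [ 0.25  0.25  1.89 -0.    1.    0.25]
  -> (573.3, 202, 41, 0) shift [-0.3  0.5 -0.3] turn 0.001
```

View pics/q.png

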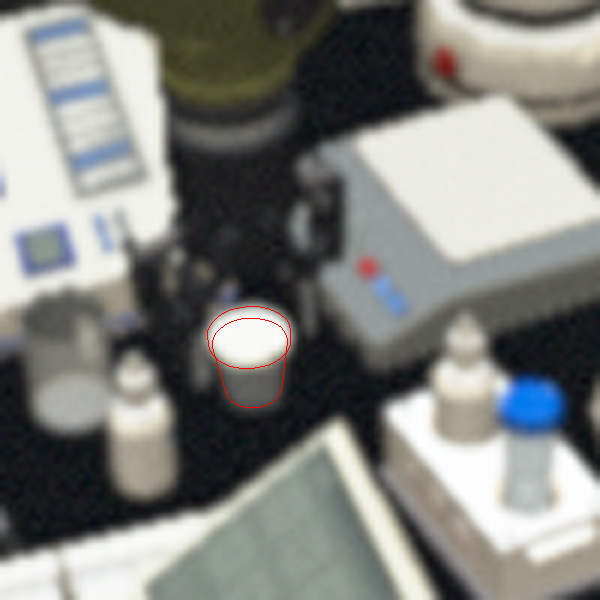

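Call:
apply_moves(targets=[0,0,0,0,0,0,0,0,0,0,0,0,0,0,0,0,0,0,0,0,0,0,0,0], claw=0)

```text
t: 18.85
ee_pos: [0.5727, 0.2023, 0.0406]
eef_rot: [0.0, 0.707, 0.707, 0.001]
wrist_force: [-1.3, -0.6, 4.8]
finger_gap: 0.0452
```

Call:
apply_moves(targets=[0,0,-10,0,0,0,-30,0,0,0,-60,0,0,0,-95,0,0,0,-130,0,0,0,-155,0,0,0,-160,0,0,0,-160,0,0,0,-160,0])

```text
t: 19.6
ee_pos: [0.5713, 0.2019, 0.1984]
eef_rot: [-0.0, 0.707, 0.707, -0.001]
wrist_force: [0.1, -0.7, -0.5]
finger_gap: 0.0448
```

```bash
python3 - <<'E'
from ov import *
p=read_state()["ee_pos"]*1000
ov("scene",[(cup,(p[0],p[1],p[2]-40.7))],(250,60,350,160),6,"pics/r.png")
go((600,20,235,0),(589,-160,235,0))
E
```

```text
t 19.65 pos [570.7 201.7 197.1] head 0.06 tilt [-0.003 -0.001 -1.   ] F [ 0.2 -0.  -1.9] gap 45.3 q [ 0.25  0.07  1.8  -0.    1.28  0.25]
  -> (600, 20, 235, 0) shift [-181.8   29.   -37.9] turn 0.001
  -> (589, -160, 235, 0) shift [-361.8   17.8  -37.7] turn 0.001
```

View pics/r.png

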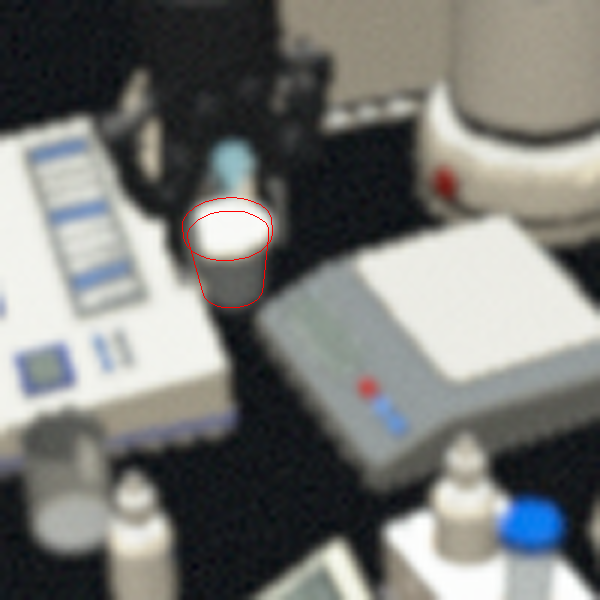

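Call:
apply_moves(targets=[-36,5,-12,0,-72,10,-24,0,-108,15,-36,0,-146,20,-38,0,-184,22,-38,0,-222,22,-38,0,-260,20,-38,0,-298,18,-38,0,-336,18,-38,0,-361,18,-38,0])

```text
t: 20.48
ee_pos: [0.5886, -0.1617, 0.234]
eef_rot: [-0.002, 0.707, 0.707, -0.001]
wrist_force: [0.3, 0.2, -0.2]
finger_gap: 0.0448
```

Call:
apply_moves(targets=[0,0,30,0,0,0,65,0,0,0,95,0,0,0,115,0,0,0,120,0,0,0,120,0,0,0,120,0,0,0,120,0])

```text
t: 21.15
ee_pos: [0.5913, -0.1592, 0.1189]
eef_rot: [0.001, 0.707, 0.708, 0.001]
wrist_force: [0.4, -0.3, -0.2]
finger_gap: 0.0451
```

```bash
python3 - <<'E'
from ov import *
p=read_state()["ee_pos"]*1000
ov("scene",[(cup,(p[0],p[1],p[2]-40.7)),([cyl([(22,24)])],(588.8,-160,0))],(320,120,420,240),5,"pics/s.png")
go((589,-160,51.5,0))
E
```

```text
t 21.2 pos [ 591.5 -159.3  119.4] head 0.07 tilt [ 0.003 -0.001 -1.   ] F [ 0.3 -0.8 -0.6] gap 45.1 q [-0.35  0.15  1.85  0.    1.14 -0.35]
  -> (589, -160, 51.5, 0) shift [-0.7 -2.7 67.9] turn 0.001
```

View pics/s.png

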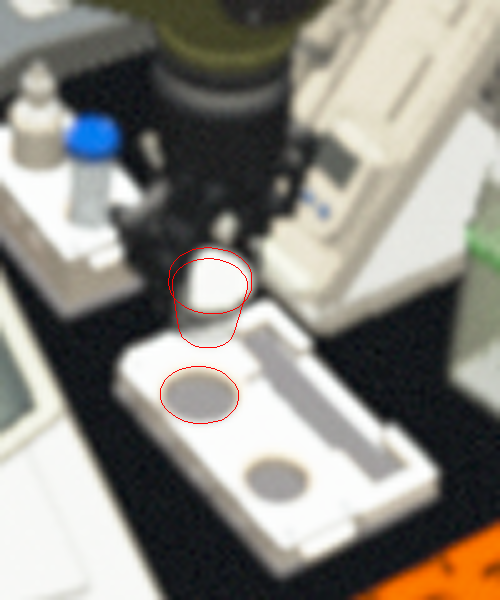

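Call:
apply_moves(targets=[-1,-2,15,0,-1,-2,30,0,-1,-2,42,0,-1,-2,52,0,-1,-2,60,0,-1,-2,66,0,-1,-2,68,0,-1,-2,68,0,-1,-2,68,0,-1,-2,68,0])

```text
t: 22.03
ee_pos: [0.5888, -0.1601, 0.0506]
eef_rot: [0.0, 0.707, 0.707, 0.0]
wrist_force: [-2.1, 0.8, 5.7]
finger_gap: 0.0453
```

```bash
python3 - <<'E'
from ov import *
ov("scene",[(cup,(588.8,-160,10))],(320,120,420,240),5,"pics/t.png")
go((589,-160,51.5,0))
E
```

```text
t 22.08 pos [ 588.8 -160.1   50.6] head 0.07 tilt [ 0. -0. -1.] F [-2.3  0.6  5. ] gap 45.0 q [-0.35  0.24  1.88 -0.    1.02 -0.35]
  -> (589, -160, 51.5, 0) shift [ 0.1  0.2 -0.9] turn 0.001
```

View pics/t.png

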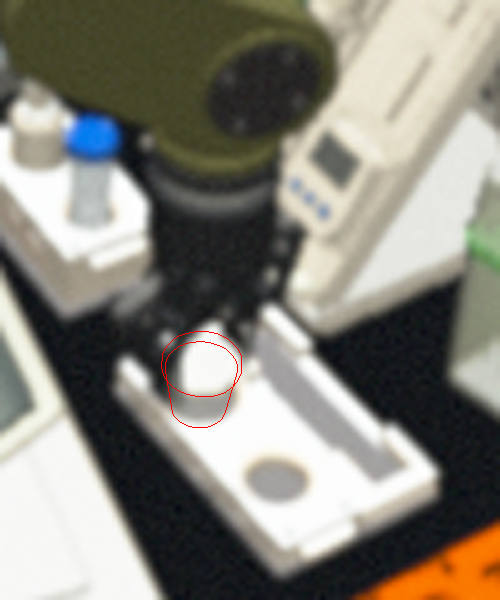

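Call:
apply_moves(targets=[0,0,-1,0,0,0,-1,0,0,0,-1,0,0,0,-1,0,0,0,-1,0], claw=0.75)

```text
t: 22.5
ee_pos: [0.5882, -0.1599, 0.0501]
eef_rot: [-0.0, 0.707, 0.707, -0.0]
wrist_force: [-0.7, -0.4, -0.1]
finger_gap: 0.0639
```

Call:
apply_moves(targets=[0,0,-10,0,0,0,-30,0,0,0,-60,0,0,0,-100,0,0,0,-140,0,0,0,-175,0,0,0,-185,0,0,0,-185,0])

```text
t: 23.17
ee_pos: [0.5904, -0.1607, 0.2414]
eef_rot: [0.004, 0.707, 0.707, 0.002]
wrist_force: [-0.2, -0.8, -0.4]
finger_gap: 0.0641
```

```bash
python3 - <<'E'
from ov import *
ov("scene",[(cup,(588.8,-160,10))],(320,120,420,240),5,"pics/u.png")
go((600,20,235,0),(482,175,235,0))
E
```

```text
t 23.22 pos [ 589.  -160.2  237.7] head 0.06 tilt [ 0.004 -0.001 -1.   ] F [-0.5  0.1  0.8] gap 64.1 q [-0.35  0.04  1.76 -0.    1.34 -0.35]
  -> (600, 20, 235, 0) shift [180.2  11.1   2.5] turn 0.001
  -> (482, 175, 235, 0) shift [ 335.3 -106.7    1.8] turn 0.001
```

View pics/u.png

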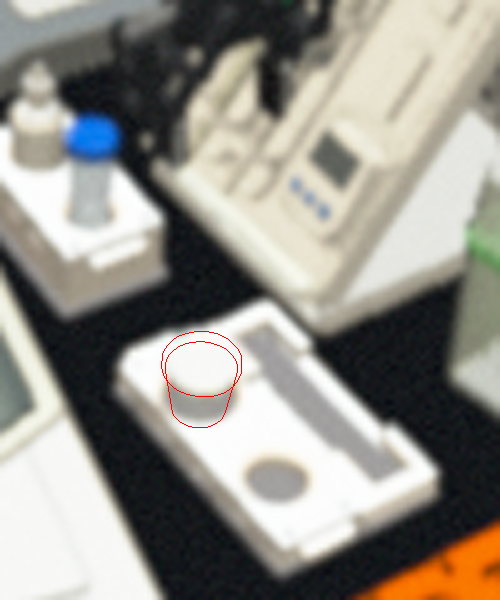

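Call:
apply_moves(targets=[38,3,0,0,76,6,0,0,114,9,0,0,152,10,0,0,188,0,0,0,220,-25,0,0,252,-50,0,0,284,-75,0,0,316,-98,0,0,335,-107,0,0], claw=0.7)

```text
t: 24.05
ee_pos: [0.4768, 0.1769, 0.2317]
eef_rot: [-0.002, 0.706, 0.708, -0.002]
wrist_force: [0.8, 0.3, 0.2]
finger_gap: 0.0601
```

Call:
apply_moves(targets=[0,0,30,0,0,0,60,0,0,0,75,0,0,0,75,0,0,0,75,0,0,0,75,0])

```text
t: 24.55
ee_pos: [0.4809, 0.1749, 0.1602]
eef_rot: [-0.0, 0.707, 0.707, -0.0]
wrist_force: [-0.3, 0.3, 0.5]
finger_gap: 0.0596
```

```bash
python3 - <<'E'
from ov import *
ov("scene",[(bot,(482,175,0))],(240,80,340,180),6,"pics/v.png")
go((482,175,45.5,0))
E
```

```text
t 24.6 pos [481.5 175.  161.2] head 0.04 tilt [ 0.001  0.    -1.   ] F [ 0.   0.8 -0.1] gap 59.8 q [ 0.24 -0.11  2.04 -0.    1.21  0.24]
  -> (482, 175, 45.5, 0) shift [  0.    0.3 115.7] turn 0.001
```

View pics/v.png

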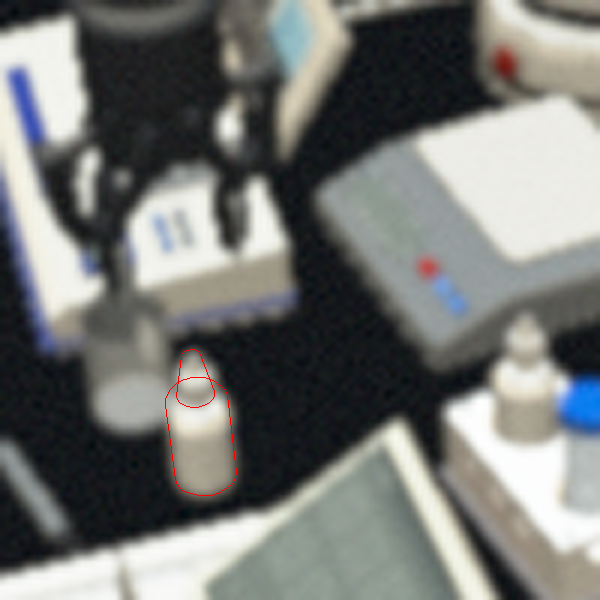

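Call:
apply_moves(targets=[0,0,25,0,0,0,50,0,0,0,75,0,0,0,95,0,0,0,110,0,0,0,115,0,0,0,115,0,0,0,115,0,0,0,115,0,0,0,115,0])

```text
t: 25.43
ee_pos: [0.4822, 0.1753, 0.0471]
eef_rot: [0.001, 0.707, 0.707, 0.001]
wrist_force: [-0.1, -0.6, -0.6]
finger_gap: 0.06
```

```bash
python3 - <<'E'
from ov import *
ov("scene",[(bot,(482,175,0))],(240,80,340,180),6,"pics/w.png")
go((482,175,45.5,0))
E
```

```text
t 25.48 pos [482.  175.2  46.8] head 0.06 tilt [ 0.003  0.001 -1.   ] F [-0.4  0.7 -0.6] gap 59.5 q [ 0.24  0.04  2.11 -0.    0.99  0.24]
  -> (482, 175, 45.5, 0) shift [-0.2  0.   1.3] turn 0.001
```

View pics/w.png

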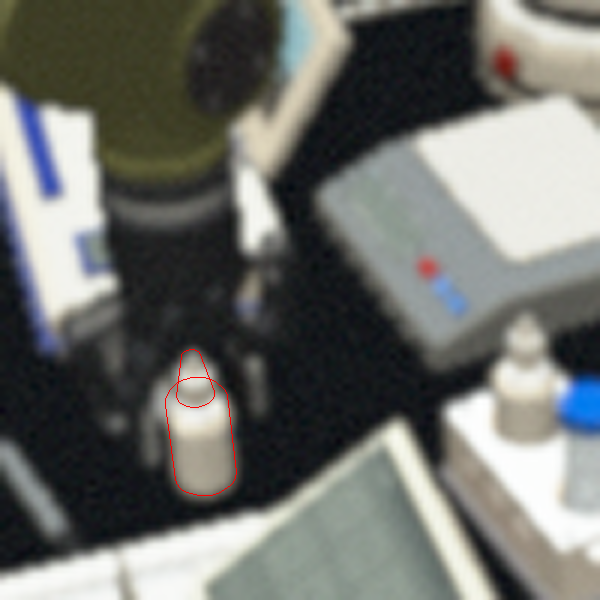

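Call:
apply_moves(targets=[0,0,0,0,0,0,0,0,0,0,0,0,0,0,0,0,0,0,0,0,0,0,0,0,0,0,0,0], claw=0)

```text
t: 26.07
ee_pos: [0.4816, 0.1752, 0.0462]
eef_rot: [0.0, 0.707, 0.707, 0.001]
wrist_force: [-0.9, -0.4, 6.6]
finger_gap: 0.0325
```

Call:
apply_moves(targets=[0,0,-15,0,0,0,-40,0,0,0,-75,0,0,0,-115,0,0,0,-155,0,0,0,-185,0,0,0,-200,0,0,0,-200,0,0,0,-200,0])

```text
t: 26.82
ee_pos: [0.4809, 0.175, 0.2451]
eef_rot: [0.0, 0.707, 0.707, 0.0]
wrist_force: [0.4, -0.5, -2.7]
finger_gap: 0.0322
```

```bash
python3 - <<'E'
from ov import *
p=read_state()["ee_pos"]*1000
ov("scene",[(bot,(p[0],p[1],p[2]-45.7))],(240,40,340,160),5,"pics/x.png")
go((600,20,245,0),(583,-240,245,0))
E
```

```text
t 26.87 pos [480.1 174.8 243.4] head 0.06 tilt [-0.003 -0.001 -1.   ] F [-0.1  0.2 -1.4] gap 32.3 q [ 0.24 -0.18  1.96 -0.    1.37  0.24]
  -> (600, 20, 245, 0) shift [-154.9  119.8   -1.8] turn 0.001
  -> (583, -240, 245, 0) shift [-414.9  102.5   -1.6] turn 0.001
```

View pics/x.png

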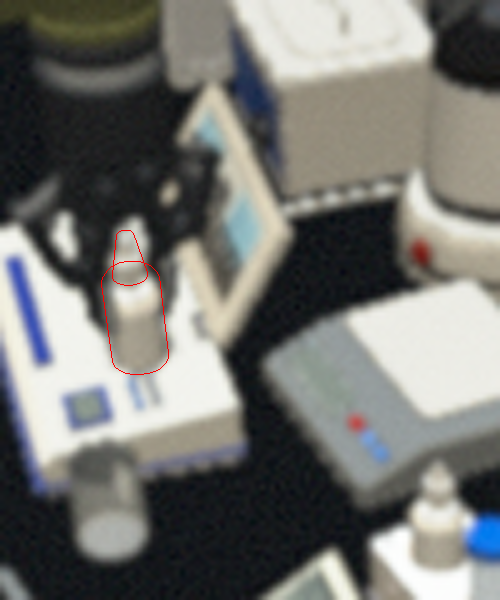

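Call:
apply_moves(targets=[-32,25,0,0,-64,50,0,0,-96,75,0,0,-128,100,0,0,-160,118,0,0,-198,118,0,0,-236,116,0,0,-274,114,0,0,-312,110,0,0,-350,106,0,0])

```text
t: 27.7
ee_pos: [0.5855, -0.1762, 0.2412]
eef_rot: [-0.003, 0.707, 0.707, -0.001]
wrist_force: [0.7, -0.8, -1.1]
finger_gap: 0.0324
```

Call:
apply_moves(targets=[-35,-2,0,0,-65,-4,0,0,-65,-4,20,0,-65,-4,55,0,-65,-4,90,0,-65,-4,120,0,-65,-4,140,0,-65,-4,140,0,-65,-4,140,0,-65,-4,140,0])

```text
t: 28.53
ee_pos: [0.5834, -0.2399, 0.1053]
eef_rot: [-0.0, 0.707, 0.707, -0.0]
wrist_force: [-0.1, -1.2, -0.9]
finger_gap: 0.0326
```

```bash
python3 - <<'E'
from ov import *
p=read_state()["ee_pos"]*1000
ov("scene",[(bot,(p[0],p[1],p[2]-46.2)),([cyl([(22,20)])],(583,-240.2,0))],(320,120,420,240),5,"pics/y.png")
go((583,-240,57,0))
E
```

```text
t 28.58 pos [ 584.2 -240.3  106.6] head 0.06 tilt [ 0.002 -0.001 -1.   ] F [-0.8  1.   0. ] gap 32.6 q [-0.48  0.21  1.81 -0.    1.12 -0.48]
  -> (583, -240, 57, 0) shift [ 0.3 -1.2 49.6] turn 0.001
```

View pics/y.png

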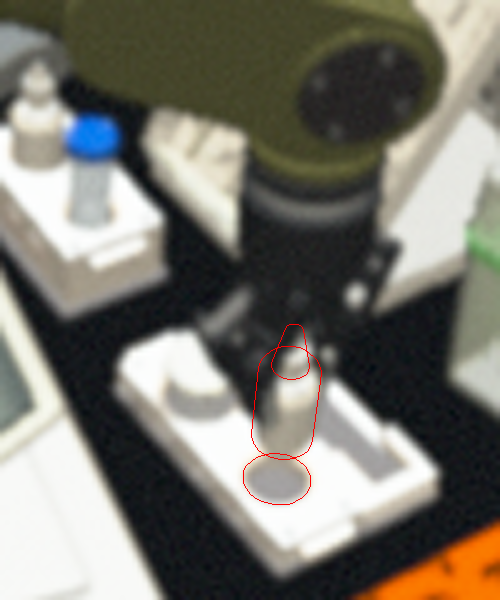

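Call:
apply_moves(targets=[1,-2,10,0,1,-2,20,0,1,-2,29,0,1,-2,37,0,1,-2,44,0,1,-2,49,0,1,-2,51,0,1,-2,51,0,1,-2,51,0,1,-2,51,0])

```text
t: 29.42
ee_pos: [0.5815, -0.2391, 0.0562]
eef_rot: [-0.0, 0.707, 0.707, -0.0]
wrist_force: [-4.6, 2.1, 9.8]
finger_gap: 0.0329
```

```bash
python3 - <<'E'
from ov import *
ov("scene",[(bot,(583,-240.2,10))],(320,120,420,240),5,"pics/z.png")
go((583,-240,56,0))
E
```

```text
t 29.47 pos [ 581.5 -239.1   56.1] head 0.06 tilt [-0.001  0.    -1.   ] F [-4.   2.7  9.8] gap 32.3 q [-0.48  0.27  1.83 -0.    1.04 -0.48]
  -> (583, -240, 56, 0) shift [-0.9  1.5  0.1] turn 0.001
```

View pics/z.png

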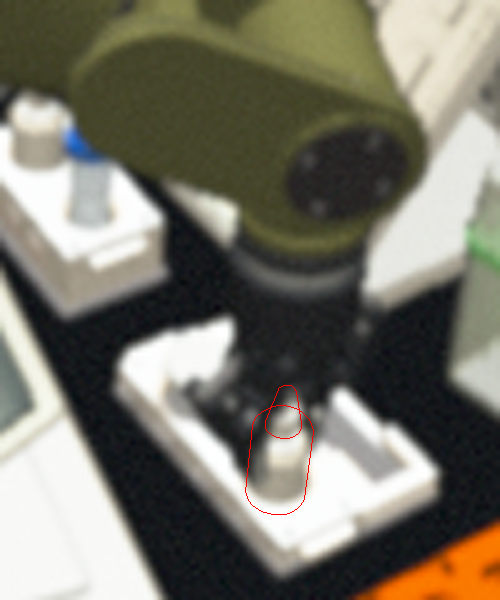

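Seated (z as expected, floor contact). Release and lift.

Call:
apply_moves(targets=[0,0,-1,0,0,0,-1,0,0,0,-1,0,0,0,-1,0,0,0,-1,0], claw=0.6)

```text
t: 29.88
ee_pos: [0.5812, -0.2388, 0.0549]
eef_rot: [-0.0, 0.707, 0.707, -0.0]
wrist_force: [0.0, 1.3, 0.1]
finger_gap: 0.0511
```

Call:
apply_moves(targets=[0,0,-10,0,0,0,-30,0,0,0,-60,0,0,0,-100,0,0,0,-140,0,0,0,-175,0,0,0,-190,0,0,0,-190,0])

```text
t: 30.55
ee_pos: [0.5836, -0.2401, 0.2523]
eef_rot: [0.005, 0.707, 0.707, 0.002]
wrist_force: [0.7, -0.4, 0.6]
finger_gap: 0.0513
```

```bash
python3 - <<'E'
from ov import *
ov("scene",[(bot,(583,-240.2,10)),(cup,(588.8,-160,10)),(bot,(625.5,57.8,34)),(tube,(616.8,-10.4,5))],(310,90,430,240),5,"pics/aa.png")
crop("top",170,190,300,240,6,"pics/ab.png")
im=np.mean([capture("top").astype(np.float32) for _ in range(4)],0);np.save("top2.npy",im)
im=np.mean([capture("scene").astype(np.float32) for _ in range(4)],0);np.save("scene2.npy",im)
go((600,20,245,0))
E
```

```text
t 31.05 pos [ 581.  -238.8  244. ] head 0.06 tilt [-0.002  0.001 -1.   ] F [-0.4  0.7  0.6] gap 51.0 q [-0.48  0.08  1.71 -0.    1.36 -0.48]
  -> (600, 20, 245, 0) shift [258.7  19.3  -0.8] turn 0.001
```

View pics/aa.png

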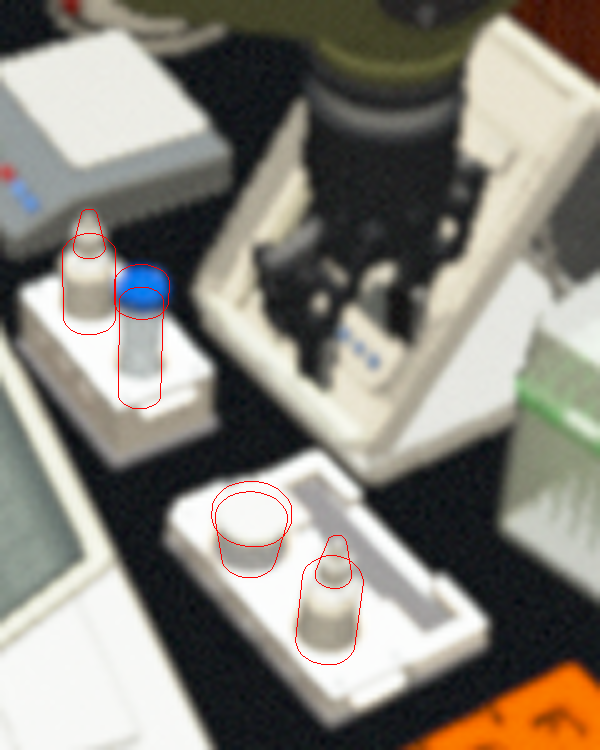

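View pics/ab.png

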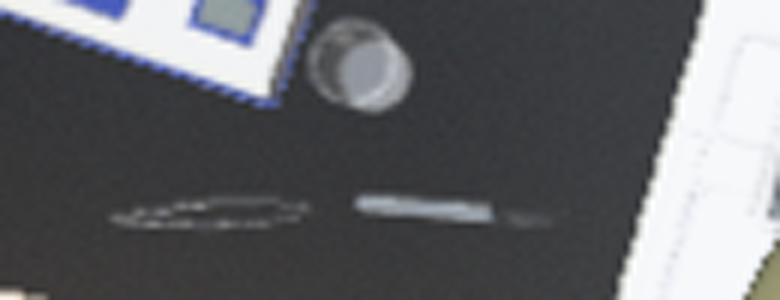

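```bash
python3 - <<'E'
from fit import *
D={"top":(np.load("top2.npy"),(182,216,226,234)),"scene":(np.load("scene2.npy"),(212,126,238,156))}
out=[]
for n,(im,(x0,y0,x1,y1)) in D.items():
    g=im[y0:y1,x0:x1].mean(2); bg=cv2.medianBlur(g.astype(np.uint8),0*2+5) if 0 else np.median(g)
    b=cv2.resize(g-bg,None,fx=K,fy=K,interpolation=cv2.INTER_CUBIC); m=(b>(14 if n=="top" else 30)).astype(np.uint8)
    m=cv2.morphologyEx(m,cv2.MORPH_CLOSE,np.ones((25,25)))
    k,l,s,c=cv2.connectedComponentsWithStats(m);i=1+np.argmax(s[1:,4]);M=(l==i)
    print(n,bg,[tuple(map(int,r)) for r in s[1:] if r[4]>100])
    ys,xs=np.nonzero(M);P=np.c_[(xs+.5)/K-.5+x0,(ys+.5)/K-.5+y0]
    W=np.array([onz(n,p,.005)[:2]*1000 for p in P[::3]])
    ct,sz,an=cv2.minAreaRect(W.astype(np.float32));print("minrect",ct,sz,an)
    mu=W.mean(0);u,sv,vt=np.linalg.svd(W-mu,full_matrices=False);d=vt[0]*np.sign(vt[0][1]);t=(W-mu)@d;w=(W-mu)@[-d[1],d[0]]
    mid=mu+d*(t.max()+t.min())/2;print("mid",mid.round(1),"len",t.max()-t.min(),"dir deg",np.degrees(np.arctan2(d[1],d[0])))
    for a in np.arange(-60,61,12):
        q=abs(t-(t.max()+t.min())/2-a)<3
        print("   ",a,round(w[q].min(),1),round(w[q].max(),1))
    vis=cv2.resize(im[y0:y1,x0:x1,::-1],None,fx=K*2,fy=K*2,interpolation=cv2.INTER_CUBIC).clip(0,255).astype(np.uint8)
    cs,_=cv2.findContours(cv2.resize(M.astype(np.uint8),None,fx=2,fy=2),0,2);cv2.drawContours(vis,cs,-1,(0,0,255),1);cv2.imwrite(f"pics/tw_{n}.png",vis)
E
```

```text
top 57.833332 [(49, 53, 269, 46, 9170)]
minrect (388.254150390625, 355.6011962890625) (22.14293670654297, 131.01805114746094) 0.04570174589753151
mid [387.4 355.6] len 131.18747055510238 dir deg 92.94046889810959
    -60 -5.6 7.7
    -48 -8.2 7.8
    -36 -9.8 11.1
    -24 -10.4 10.6
    -12 -11.4 10.7
    0 -11.8 10.3
    12 -10.2 9.3
    24 -9.6 8.7
    36 -6.9 8.0
    48 -7.4 6.9
    60 -4.2 5.4
scene 23.25 [(29, 42, 159, 168, 10209)]
minrect (387.53460693359375, 355.1318054199219) (30.662553787231445, 142.5463409423828) 3.217758893966675
mid [387.4 355.1] len 142.79299142463148 dir deg 91.04185618190301
    -60 -6.4 8.0
    -48 -9.9 10.5
    -36 -12.3 11.9
    -24 -14.8 13.7
    -12 -16.0 14.7
    0 -15.0 14.5
    12 -14.9 14.2
    24 -13.7 12.1
    36 -11.6 12.5
    48 -9.5 11.1
    60 -7.0 9.1
```

View pics/tw_top.png

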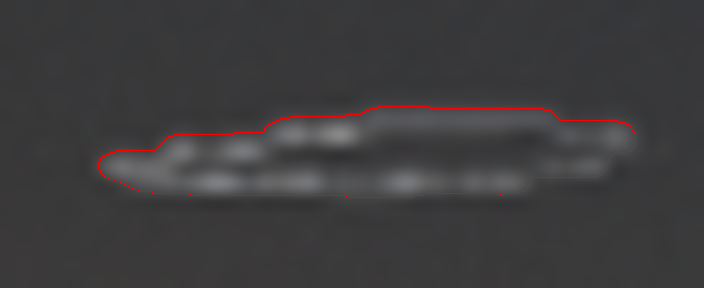

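View pics/tw_scene.png

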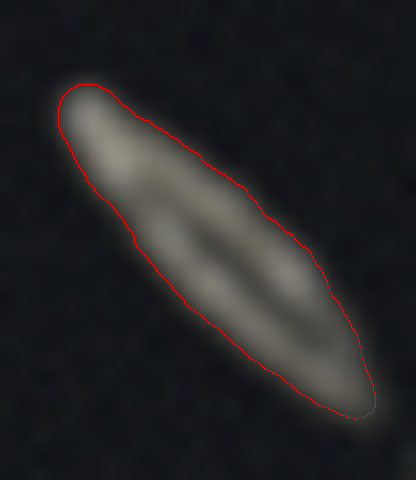

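Call:
apply_moves(targets=[36,5,0,0,73,10,0,0,110,15,0,0,147,19,0,0,184,19,0,0,221,19,0,0,258,10,0,0,290,-12,0,0,322,-34,0,0,354,-56,0,0], claw=0.45)

```text
t: 31.88
ee_pos: [0.5238, 0.1165, 0.245]
eef_rot: [-0.0, 0.707, 0.707, -0.0]
wrist_force: [0.6, 0.3, -0.2]
finger_gap: 0.0386
```

```bash
python3 - <<'E'
from h import *
go((387.5,355.5,150,2.5))
E
```

```text
t 31.88 pos [523.8 116.5 245. ] head 0.05 tilt [-0.  0. -1.] F [ 0.6  0.3 -0.2] gap 38.6 q [ 0.12 -0.12  1.91  0.    1.36  0.12]
  -> (387.5, 355.5, 150, 2.5) shift [ 239.1 -136.1   95. ] turn -0.043
```

Call:
apply_moves(targets=[34,-20,0,0,68,-40,0,0,102,-60,0,0,136,-80,0,-0.02,170,-100,10,-0.043,204,-120,30,-0.043,232,-134,55,-0.043,237,-136,80,-0.043,237,-136,95,-0.043,237,-136,95,-0.043])

```text
t: 32.72
ee_pos: [0.3858, 0.3509, 0.1456]
eef_rot: [-0.001, 0.691, 0.723, -0.004]
wrist_force: [0.3, -0.8, -0.1]
finger_gap: 0.0386
```

Call:
apply_moves(targets=[0,0,25,0,0,0,50,0,0,0,70,0,0,0,70,0,0,0,70,0,0,0,70,0])

```text
t: 33.22
ee_pos: [0.39, 0.3524, 0.0823]
eef_rot: [0.0, 0.692, 0.722, 0.001]
wrist_force: [0.5, -0.1, 0.6]
finger_gap: 0.0383
```

```bash
python3 - <<'E'
from h import *
crop("scene",180,70,300,190,6,"pics/ba.png")
crop("top",170,170,270,250,6,"pics/bb.png")
go((387.5,355.5,22,2.5))
E
```

```text
t 33.32 pos [390.2 352.7  82.7] head 2.5 tilt [ 0.003  0.002 -1.   ] F [0.  0.4 0.2] gap 38.1 q [ 0.63  0.02  2.06 -0.    1.06  0.59]
  -> (387.5, 355.5, 22, 2.5) shift [ 2.8 -2.8 60.7] turn 0.0
```

View pics/ba.png

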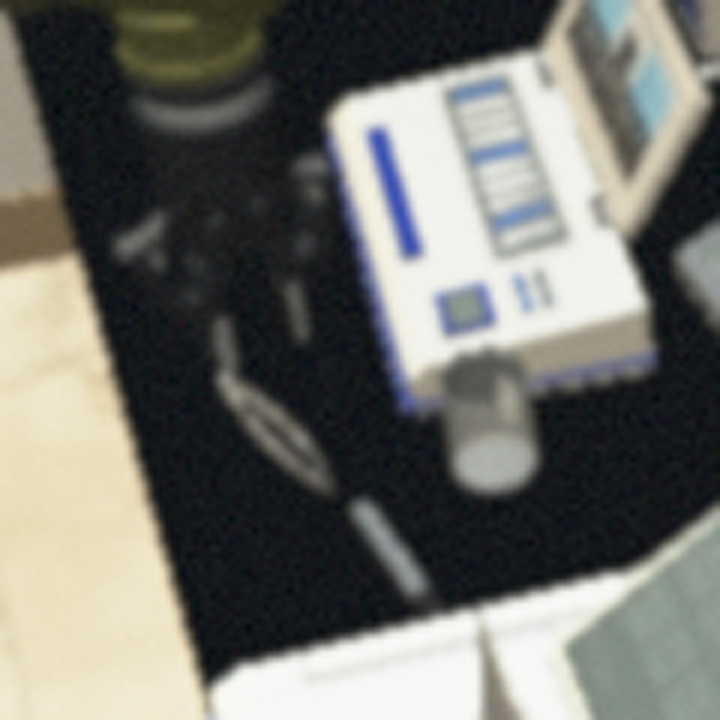

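View pics/bb.png

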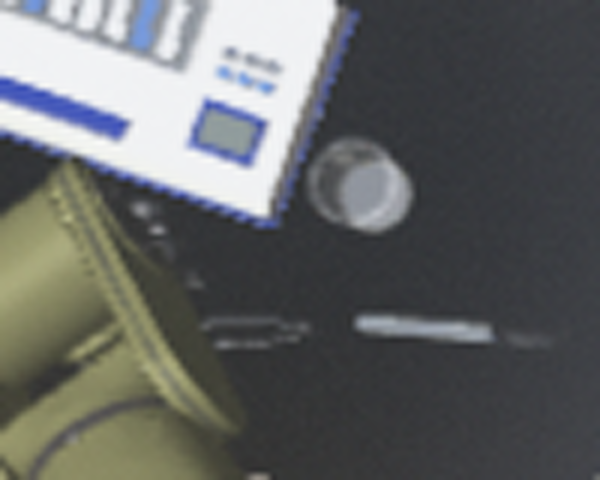

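Call:
apply_moves(targets=[3,-3,20,0,3,-3,36,0,3,-3,48,0,3,-3,55,0,3,-3,58,0,3,-3,58,0,3,-3,58,0,3,-3,58,0,3,-3,58,0])

```text
t: 34.07
ee_pos: [0.3862, 0.3552, 0.0232]
eef_rot: [0.0, 0.691, 0.722, 0.001]
wrist_force: [0.1, -0.3, -0.3]
finger_gap: 0.0384
```

```bash
python3 - <<'E'
from h import *
crop("scene",190,90,270,170,7,"pics/bc.png")
go((387.5,355.5,21,2.5))
E
```

```text
t 34.12 pos [386.1 355.1  23.1] head 2.52 tilt [ 0.001  0.001 -1.   ] F [-0.3  0.4 -0.1] gap 38.6 q [ 0.64  0.11  2.09 -0.    0.94  0.6 ]
  -> (387.5, 355.5, 21, 2.5) shift [0.3 1.4 2.1] turn 0.0
```

View pics/bc.png

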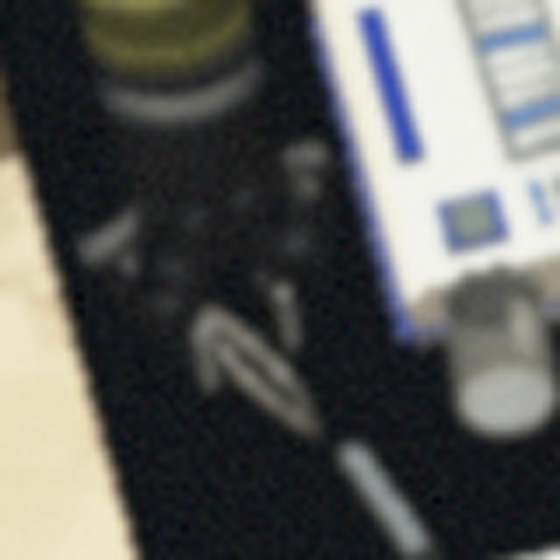

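Call:
apply_moves(targets=[0,1,2,0,0,1,2,0,0,1,2,0,0,1,2,0])

```text
t: 34.45
ee_pos: [0.3866, 0.3548, 0.0203]
eef_rot: [-0.0, 0.691, 0.722, -0.0]
wrist_force: [0.4, -0.4, -0.2]
finger_gap: 0.0383
```

Call:
apply_moves(targets=[0,0,0,0,0,0,0,0,0,0,0,0,0,0,0,0,0,0,0,0,0,0,0,0], claw=0)

```text
t: 34.95
ee_pos: [0.3867, 0.3548, 0.0205]
eef_rot: [0.0, 0.691, 0.722, 0.0]
wrist_force: [-0.8, -0.2, 2.1]
finger_gap: 0.014
```

```bash
python3 - <<'E'
from h import *
crop("scene",190,90,270,170,7,"pics/bd.png")
go((387.5,355.5,21,2.5))
E
```

```text
t 35.0 pos [386.6 354.8  20.5] head 2.52 tilt [ 0. -0. -1.] F [-1.  -0.7  3.3] gap 14.4 q [ 0.64  0.11  2.09 -0.    0.94  0.6 ]
  -> (387.5, 355.5, 21, 2.5) shift [ 0.6  0.9 -0.5] turn 0.0
```

View pics/bd.png

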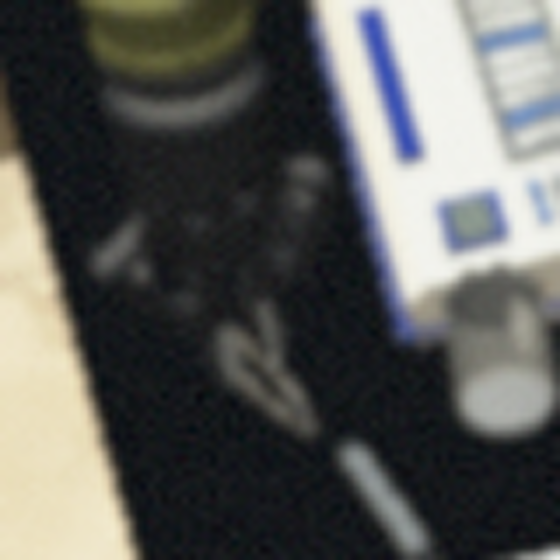

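Call:
apply_moves(targets=[0,0,-8,0,0,0,-20,0,0,0,-40,0,0,0,-70,0,0,0,-100,0,0,0,-130,0,0,0,-160,0,0,0,-180,0,0,0,-180,0,0,0,-180,0])

```text
t: 35.83
ee_pos: [0.3873, 0.3554, 0.2027]
eef_rot: [0.0, 0.691, 0.723, 0.002]
wrist_force: [0.2, 0.5, -1.0]
finger_gap: 0.0146
```

```bash
python3 - <<'E'
from h import *
crop("scene",160,20,300,150,6,"pics/be.png")
crop("top",170,170,270,250,6,"pics/bf.png")
go((600,20,245,-4.3),(646.8,-204.5,245,-4.3))
E
```

```text
t 35.93 pos [386.  354.3 199.3] head 2.52 tilt [-0.001 -0.001 -1.   ] F [ 0.4 -0.5 -1.3] gap 14.4 q [ 0.64 -0.12  1.98  0.    1.28  0.6 ]
  -> (600, 20, 245, -4.3) shift [-343.5  199.1  -45.7] turn 0.119
  -> (646.8, -204.5, 245, -4.3) shift [-569.8  235.9  -45.5] turn 0.119
```

View pics/be.png

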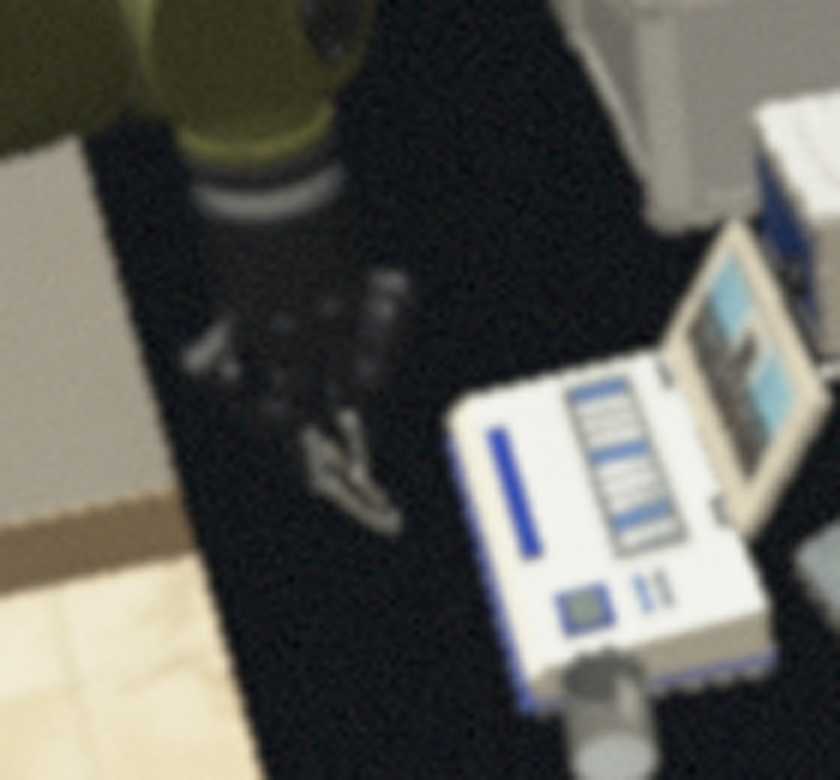

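Call:
apply_moves(targets=[-30,17,-8,0.012,-64,37,-16,0.024,-98,57,-24,0.036,-132,77,-32,0.048,-166,97,-40,0.06,-200,117,-46,0.072,-234,137,-46,0.084,-268,157,-46,0.096,-302,177,-46,0.108,-336,195,-46,0.119])

```text
t: 36.77
ee_pos: [0.5961, 0.0258, 0.2437]
eef_rot: [-0.001, 0.733, 0.68, -0.001]
wrist_force: [0.5, 0.2, 0.0]
finger_gap: 0.0141
```

Call:
apply_moves(targets=[-38,5,0,0,-76,10,0,0,-114,15,0,0,-152,20,0,0,-190,24,0,0,-220,27,0,0,-228,28,0,0,-228,28,0,0,-228,28,0,0])

```text
t: 37.52
ee_pos: [0.6064, -0.2012, 0.2444]
eef_rot: [-0.002, 0.733, 0.68, -0.0]
wrist_force: [-0.3, 0.4, -0.3]
finger_gap: 0.014
```

```bash
python3 - <<'E'
from h import *
go((646.8,-204.5,100,-4.3))
crop("scene",310,90,430,240,5,"pics/bg.png")
E
```

```text
t 37.52 pos [ 606.4 -201.2  244.4] head -4.34 tilt [-0.003  0.002 -1.   ] F [-0.3  0.4 -0.3] gap 14.0 q [-0.4   0.11  1.68  0.    1.36 -0.33]
  -> (646.8, -204.5, 100, -4.3) shift [ -0.5  41.  144.3] turn -0.001
```

View pics/bg.png

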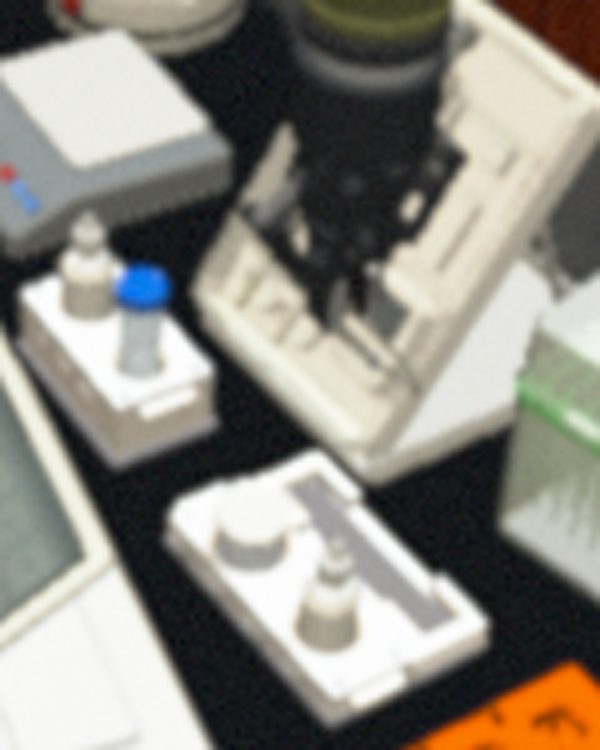

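```bash
python3 - <<'E'
from h import *
T=np.load("avg_top.npy");S=np.load("avg_scene.npy")
crop("top",270,75,390,195,6,"pics/bh.png",T);crop("scene",340,70,460,200,6,"pics/bi.png",S)
E
```

```text
[ WARN:0@0.395] global loadsave.cpp:1063 imwrite_ Unsupported depth image for selected encoder is fallbacked to CV_8U.
```

View pics/bh.png

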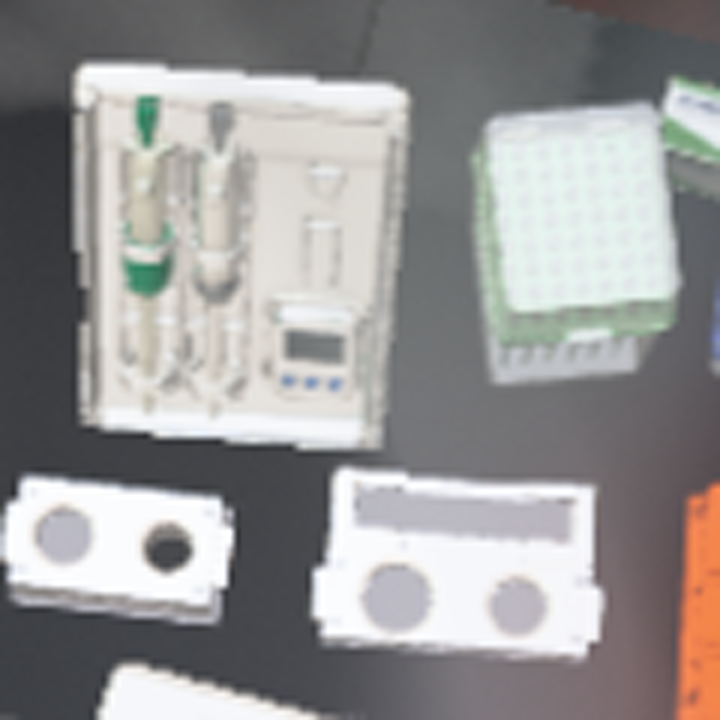

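View pics/bi.png

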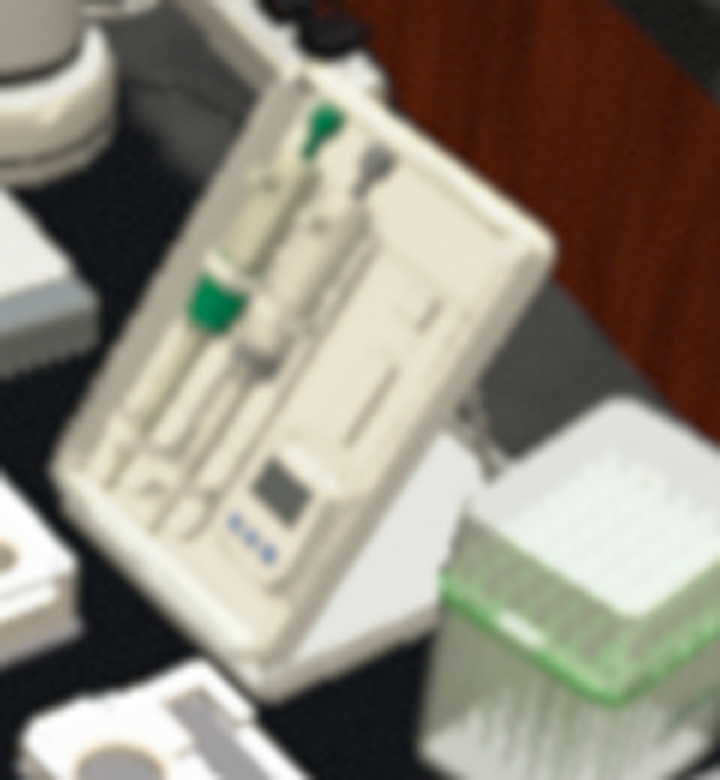

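```bash
python3 - <<'E'
from h import *
f=lambda a,b:print((tri((270+a[0]/6,75+a[1]/6),(340+b[0]/6,70+b[1]/6))[0]*1000).round(),tri((270+a[0]/6,75+a[1]/6),(340+b[0]/6,70+b[1]/6))[1]*1000)
f((378,445),(275,690))  # front right low
f((408,95),(550,245))   # back right top
f((78,70),(290,80))
f((375,425),(285,655))
f((92,425),(65,470))
f((495,300),(625,610)) # tip box lid front-right?
f((510,305),(480,505)); f((678,285),(630,608)); f((495,330),(450,580))
E
```

```text
[ 698. -153.    9.] 9.512832139213605
[ 843. -162.  240.] 1.6194263405635723
[858.  35. 228.] 9.892098476798951
[ 706. -150.   28.] 8.241461382915658
[706.  38.  27.] 7.596504568950888
[ 801. -247.   75.] 70.19563285999352
[ 742. -228.  170.] 8.254090481172183
[ 747. -326.  176.] 3.1735719652329277
[ 741. -222.  117.] 4.530994621215996
```

Call:
apply_moves(targets=[0,20,0,0,0,40,0,0,0,41,20,0,0,41,50,0,0,41,85,0,0,41,115,0,0,41,140,0,0,41,145,0,0,41,145,0,0,41,145,0])

```text
t: 38.4
ee_pos: [0.6487, -0.2038, 0.1025]
eef_rot: [0.0, 0.733, 0.681, 0.0]
wrist_force: [0.8, -0.9, 0.4]
finger_gap: 0.0142
```

Call:
apply_moves(targets=[0,0,0,0,0,0,0,0,0,0,0,0])

```text
t: 38.65
ee_pos: [0.6491, -0.2052, 0.1038]
eef_rot: [0.002, 0.733, 0.68, 0.001]
wrist_force: [-0.4, -0.0, -0.1]
finger_gap: 0.0145
```

```bash
python3 - <<'E'
from h import *
go((646.8,-204.5,60,-4.3))
crop("scene",320,100,420,240,5.5,"pics/bj.png");crop("top",290,120,390,200,6,"pics/bk.png")
E
```

```text
t 38.65 pos [ 649.1 -205.2  103.8] head -4.29 tilt [ 0.003 -0.001 -1.   ] F [-0.4 -0.  -0.1] gap 14.5 q [-0.38  0.31  1.69  0.    1.14 -0.31]
  -> (646.8, -204.5, 60, -4.3) shift [ 0.6 -2.5 43.8] turn 0.0
```

View pics/bj.png

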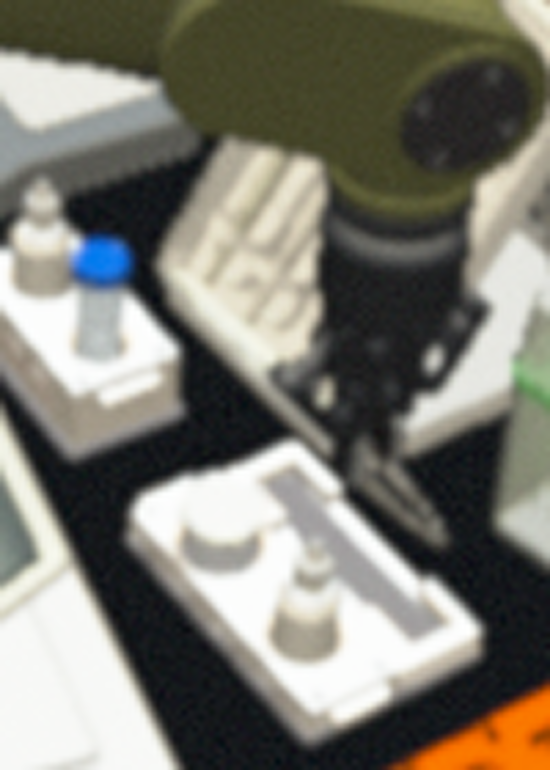

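View pics/bk.png

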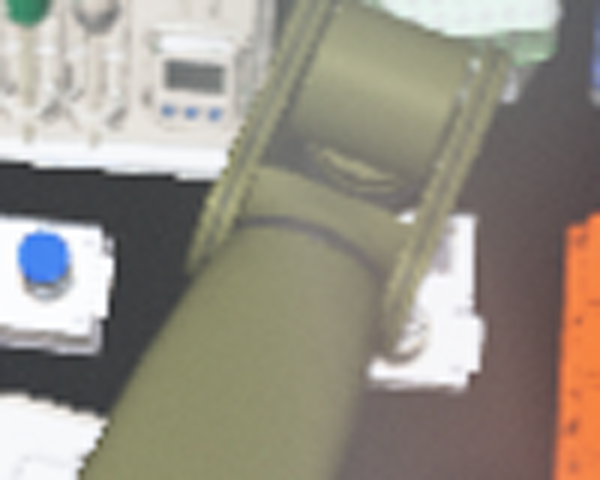

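```bash
python3 - <<'E'
from h import *
c=np.array([649.1,-205.2,88]);d=np.array([np.sin(np.radians(4.3)),np.cos(np.radians(4.3)),0])
# also original end offset: tweezers centre rel to TCP at grasp
for s in(-65.5,65.5): print(proj("scene",(c+s*d)/1000))
A=((proj("scene",(c-65.5*d)/1000))-[320,100])*5.5;print(A)
E
```

```text
[399.86538577 197.27041997]
[373.06246901 170.56788821]
[439.25962173 534.98730982]
```

```bash
python3 - <<'E'
from fit import *
for n,(x0,y0,x1,y1),s in(("top",(325,150,373,172),(347,160)),("scene",(355,180,408,222),(386,202))):
    g=cv2.resize(A[n][y0:y1,x0:x1].mean(2),None,fx=K,fy=K,interpolation=cv2.INTER_CUBIC)
    m=((g<222)&(g>130)).astype(np.uint8);m=cv2.morphologyEx(m,cv2.MORPH_OPEN,np.ones((13,13)))
    k,l,st,c=cv2.connectedComponentsWithStats(m);i=l[(s[1]-y0)*K,(s[0]-x0)*K];ys,xs=np.nonzero(l==i)
    P=np.c_[(xs+.5)/K-.5+x0,(ys+.5)/K-.5+y0][::5]
    for z in(.01,.022):
        W=np.array([onz(n,p,z)[:2]*1000 for p in P]).astype(np.float32);print(n,z,cv2.minAreaRect(W),W.mean(0))
E
```

```text
top 0.01 ((648.0820922851562, -205.23318481445312), (146.76194763183594, 32.296382904052734), 86.47804260253906) [ 647.3652  -206.36725]
top 0.022 ((645.2429809570312, -204.46885681152344), (145.66342163085938, 32.05463409423828), 86.47804260253906) [ 644.5335 -205.5944]
scene 0.01 ((651.1142578125, -198.21664428710938), (148.72708129882812, 44.01953125), 81.60855102539062) [ 650.2119  -198.88295]
scene 0.022 ((642.9683227539062, -205.9757080078125), (146.94082641601562, 43.49089050292969), 81.6085433959961) [ 642.07654 -206.63393]
```

Call:
apply_moves(targets=[0,-2,15,0,0,-2,30,0,0,-2,44,0,0,-2,52,0,0,-2,55,0,0,-2,55,0,0,-2,55,0,0,-2,55,0,0,-2,55,0])

```text
t: 39.5
ee_pos: [0.6466, -0.205, 0.0474]
eef_rot: [0.001, 0.733, 0.68, 0.0]
wrist_force: [0.9, -0.4, -0.6]
finger_gap: 0.0144
```

```bash
python3 - <<'E'
from h import *
go((647,-204.8,31.5,-4.3))
crop("scene",340,150,420,240,7,"pics/bl.png")
E
```

```text
t 39.5 pos [ 646.6 -205.    47.4] head -4.3 tilt [ 0.002 -0.001 -1.   ] F [ 0.9 -0.4 -0.6] gap 14.4 q [-0.39  0.37  1.72 -0.    1.05 -0.31]
  -> (647, -204.8, 31.5, -4.3) shift [ 0.2  0.3 15.9] turn 0.0
```

View pics/bl.png

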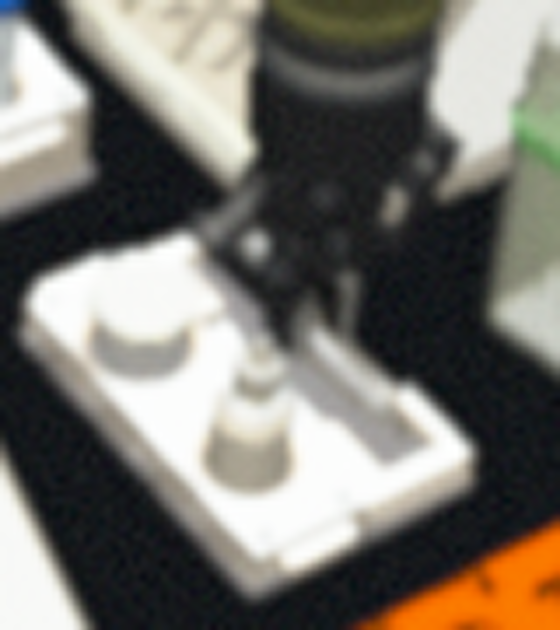

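Call:
apply_moves(targets=[0,0,4,0,0,0,8,0,0,0,11,0,0,0,14,0,0,0,16,0,0,0,16,0,0,0,16,0,0,0,16,0])

```text
t: 40.22
ee_pos: [0.6459, -0.2047, 0.0306]
eef_rot: [-0.0, 0.733, 0.68, -0.0]
wrist_force: [-1.4, 0.6, 3.4]
finger_gap: 0.0145
```

```bash
python3 - <<'E'
from h import *
go((647,-204.8,31,-4.3))
crop("scene",340,150,420,240,7,"pics/bm.png")
E
```

```text
t 40.22 pos [ 645.9 -204.7   30.6] head -4.3 tilt [-0.  0. -1.] F [-1.4  0.6  3.4] gap 14.5 q [-0.39  0.39  1.72 -0.    1.03 -0.31]
  -> (647, -204.8, 31, -4.3) shift [-0.1  1.1 -0.4] turn 0.0
```

View pics/bm.png

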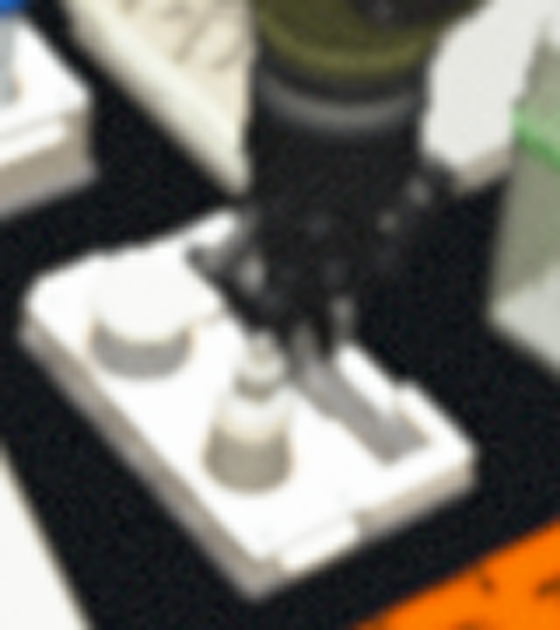

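Call:
apply_moves(targets=[0,1,0,0,0,1,0,0,0,1,0,0,0,1,0,0,0,1,0,0], claw=0.27)

```text
t: 40.68
ee_pos: [0.6469, -0.2047, 0.0301]
eef_rot: [-0.0, 0.733, 0.68, -0.0]
wrist_force: [0.2, -0.8, -0.6]
finger_gap: 0.0232
```

Call:
apply_moves(targets=[0,0,-4,0,0,0,-10,0,0,0,-20,0,0,0,-40,0,0,0,-75,0,0,0,-110,0,0,0,-150,0,0,0,-190,0,0,0,-210,0,0,0,-210,0])

```text
t: 41.52
ee_pos: [0.65, -0.206, 0.2506]
eef_rot: [0.007, 0.733, 0.68, 0.003]
wrist_force: [0.6, 0.3, 1.7]
finger_gap: 0.023
```

```bash
python3 - <<'E'
from h import *
go((500,0,260,-4.3))
crop("scene",340,150,420,240,7,"pics/bn.png")
E
```

```text
t 41.52 pos [ 650.  -206.   250.6] head -4.29 tilt [ 0.014 -0.006 -1.   ] F [0.6 0.3 1.7] gap 23.0 q [-0.39  0.18  1.58 -0.    1.36 -0.31]
  -> (500, 0, 260, -4.3) shift [ 194.1 -164.8  -12.6] turn 0.0
```

View pics/bn.png

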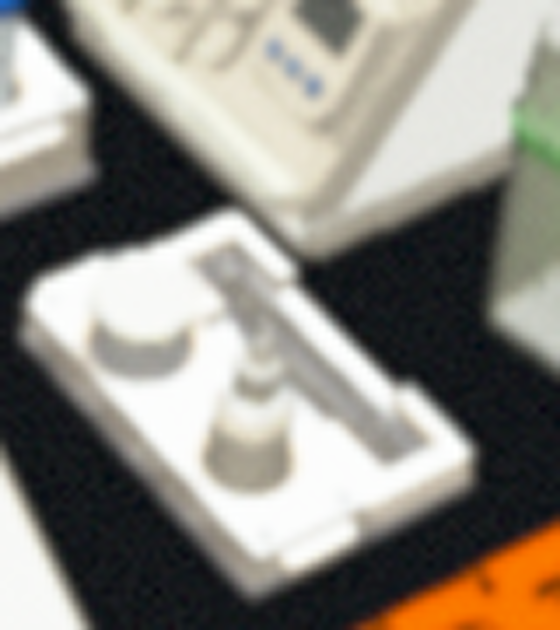

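Call:
apply_moves(targets=[30,-5,-5,0,68,-10,-10,0,106,-16,-20,0,144,-22,-30,0,182,-35,-40,0,220,-50,-50,0,256,-65,-50,0,292,-80,-50,0,328,-95,-50,0,360,-110,-50,0])

```text
t: 42.4
ee_pos: [0.5625, 0.1644, 0.2888]
eef_rot: [-0.001, 0.733, 0.68, -0.001]
wrist_force: [-0.1, -0.3, -0.6]
finger_gap: 0.0231
```

Call:
apply_moves(targets=[30,-10,0,0,65,-20,0,0,100,-30,0,0,135,-45,0,0,170,-60,0,0,200,-70,0,0,200,-70,0,0,200,-70,0,0,200,-70,0,0])

```text
t: 43.15
ee_pos: [0.509, 0.3666, 0.289]
eef_rot: [0.0, 0.733, 0.68, -0.001]
wrist_force: [0.5, -0.6, -0.1]
finger_gap: 0.0233
```

```bash
python3 - <<'E'
from ov import *
print(read_state()["ee_pos"],read_state()["t"])
L=[(bot,(583,-240.2,10)),(cup,(588.8,-160,10)),(bot,(625.5,57.8,34)),(tube,(616.8,-10.4,5))]
crop("top",215,140,385,240,4.6,"pics/ca.png")
ov("top",L,(265,140,385,190),6.5,"pics/cb.png");ov("scene",L,(310,130,410,240),5.4,"pics/cc.png")
crop("scene",200,100,420,250,3.6,"pics/cd.png")
E
```

```text
[0.50899979 0.36659135 0.28896315] 43.15
```

View pics/ca.png

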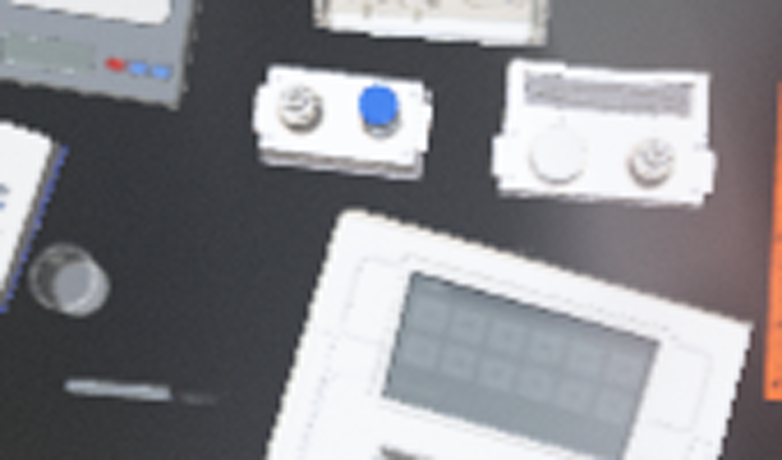

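View pics/cb.png

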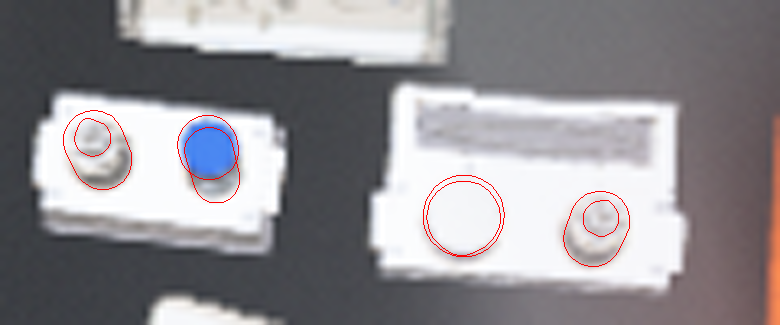

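View pics/cc.png

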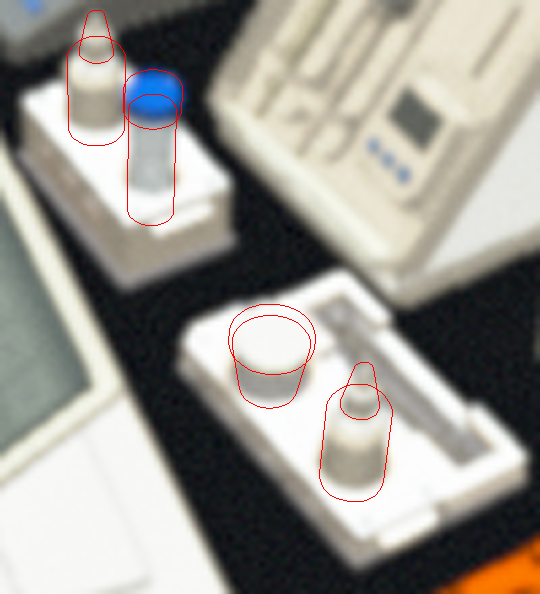

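View pics/cd.png

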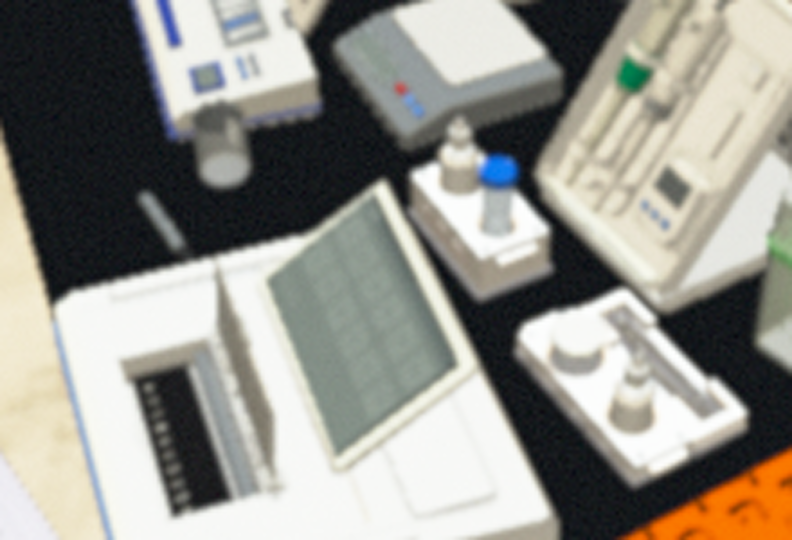

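Call:
apply_moves(targets=[0,0,0,0,0,0,0,0,0,0,0,0,0,0,0,0])

```text
t: 43.68
ee_pos: [0.5095, 0.3669, 0.2904]
eef_rot: [0.0, 0.733, 0.68, 0.0]
wrist_force: [0.1, -1.0, -0.3]
finger_gap: 0.0231
```

```bash
python3 - <<'E'
from workcell import *
print(hand_in(),read_state()["t"])
E
```

```text
the job is handed in; nothing more can be done
the job is handed in; nothing more can be done
```

Both kits are made up and handed in at about 44 s. The tube and one dropper bottle are in the liquid carrier, followed by the cup, the other bottle and the tweezers in the solid carrier.

**Last checks:** in the final top and scene pictures all four vessels match the outlines expected for upright, fully seated items to within about a pixel (2–4 mm). The tweezers lie flat inside the trough. The beaker and marker look unmoved, compared by eye only.

**Contact at the bottom:** the bottles, cup and tweezers each met their floor at the expected height, with 3–10 N at the wrist. The tube was released at its floor height without a contact force, so its seating rests on the pictures.

**Small disagreements:**
- The finger opening read 1–3 mm less than the nominal widths, on every grasp.
- The cup lid's top edge sits about 1 pixel below the outline in the scene view, where it is white on white.
- For the cup socket the two cameras differed by about 6 mm because the scene outline leaked; I used the top view, and the cup fitted.

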